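Set the taper gauge from the sample bushing

ROBOT

A 6-joint arm with a two-finger parallel gripper is mounted at the origin on the work surface. World frame = base frame: x ahead of the robot, y to its left, z up, the work surface at z = 0. Lengths are in m, angles in rad, forces in N, time in s.
With the tool pointing down it reaches from about 0.35 to 0.875 m from the base axis. Payload 4.2 kg.
Tool frame: the origin (TCP) lies between the finger pads; the fingertips stand 25 mm ahead of it and the grasp point (between the pads) lies 6 mm ahead of it; z points along the fingers, y is the line along which they close (so a half turn about z gives the same grasp; the last joint's range is limited). The gripper opens to 87 mm and grips with 3 to 60 N. Pads are 19 mm wide; open, the fingers measure 117 mm over their backs; the gripper's body (75 mm by 190 mm) begins 51 mm behind the grasp point.
Start: joints at [1.576, 0.385, 0.008, 0, -1.194, -0.259], TCP at [0.157, 0.605, 0.248] pointing down, gripper open.
Joint ranges: [-3.14, 3.14], [-1.21, 2.06], [-1.07, 1.41], [-3.16, 2.05], [-2.99, -0.16], [-3.1, 3.1]. Speed limits (rad/s): [2.79, 2.79, 3.14, 3.14, 3.14, 3.14].

INTERFACE

Orientations are given as a unit quaternion [w, x, y, z].
In Python, from bench import ctrl, vision gives the robot as it stands.
- The arm moves only by the tool apply_moves, never from a script. Its argument "increments" is a list of rows, each a list of 5 numbers: the opening, from 0 (shut) to 1 (fully open), then the shift along the world's x, y, z in mm, then the turn about the world's z in degrees. A call has exactly 10 rows; each row shifts and turns the commanded pose from where the row before left it; what a row does not reach is not made up. A row lasts 1/12 s, in which the tool goes at most 41.7 mm and 7.16 degrees, less where a joint would pass 70% of its speed; a pose out of reach is approached as far as the arm can. A call with a gripper value outside its range is refused whole. The fingers move at their own pace and stop on an object; the grip force is fixed at half the most. Time passes only in rows, so rows that do not move let the fingers close, or fill a call up. It gives the time, the measured TCP pose, the force, the opening and the grip force at its end, in the units of the state.
- ctrl.state(): the state, without advancing time (a new reading comes with each control period).
- vision.grab_frame(name): name is "scene" or "top" or "wrist"; returns a dict with "color" (400x640x3 uint8, red, green, blue), "intrinsics" (3x3 intrinsics, pixels), "T" (4x4, takes a point from camera to world coordinates). Camera axes: x right, y up, looking along -z (the intrinsics and any distortion apply to the point x, -y, -z); pixel columns grow to the right and rows downward; lengths in m; the calibration is good to about 2 mm. A picture is of the moment at which its call begins. There is no depth.
- ctrl.hand_in(): hands the job in; it is judged then, once.
The state is a dict: "clock": time; "joints": joint angles; "qd": joint speeds; "tau": joint torques, N m; "ee_pos": TCP position; "tcp_rot": TCP orientation; "force": force on the tool from outside, world axes, zero at the start; "ft_torque": the same for the moment, N m; "opening": finger opening in m; "gripper_force": force on a finger pad.
Only numpy, scipy, OpenCV 4.12 (cv2) and the standard library are available. Lean on these libraries where they do the work, as an engineer would, in place of code of your own. Each camera call takes 0.05 s, during which the arm holds its last target. There are 200 camera calls.

TASK

Set up the taper gauge from the sample bushing: slide the large steel bushing down the gauge's cone until it stops, without dropping it, and press it home, square on the cone, with about 15 N (never more than 20 N) so that it stays wedged. Then leave it there and gently raise the gauge's pointer until its tongue just touches the underside of the bushing without loosening it, let go, and leave the other things on the bench alone.

Things in the scene. Friction and masses are not known exactly. Their poses are not given: they have to be found in the camera images.
- bushing: Sample bushing: plain steel tube, 50 mm outside, 32 mm bore, 30 mm high, 0.27 kg, loose on the bench. Origin: centre of its underside, z along its axis. Held off-centre it catches on one side of the cone, well above its seat; let go there, some mm up, it slides down and centres itself; dropped from higher it hits too hard. Pressed, it stays wedged. Seated, its 9 mm wide top rim is free to press on; the cone's nose stands out of it by about 45 mm.
- stand: The taper gauge. Base plate 12 mm thick, 85 mm wide in its y, in x from 50 mm behind to 130 mm ahead of the cone axis; collar round the cone, 27 mm radius, 16 mm high. Origin: on the cone axis, at the plate's underside; x points, level, from the cone to the pointer's post, z up. Fixed to the bench.
- stand_axis (a point): Point on the cone's vertical axis, on top of the base plate; axes as stand. Aluminium cone, rigid, clamped at a height that differs each time and is not measured: shank 19 mm radius, then a taper losing 1.25 mm of radius per 10 mm of height to a blunt nose of 7 mm radius, nose top 116 to 160 mm above this point. The bushing stops with its underside 40 to 86 mm above this point.
- post_top (a point): Top of the pointer's steel post, 5 mm radius, 60 mm from the cone axis, 113 mm above stand_axis.
- pointer (a joint): The pointer's slide up the post: 0 at the bottom, grows upward (m), up to 0.075. It stays where left (about 1.2 N of friction, 60 g). Tongue top lies 18 mm plus this value above stand_axis.
- tongue (a point): Top face of the pointer's steel tongue (4 mm thick, 8 mm wide), 22.5 mm from the cone axis, under the bushing's wall; it starts well below where the bushing stops. Axes as stand_axis.
- fin (a point): Grip point of the pointer's black fin, beyond the post, 95 mm from the cone axis and 36 mm above the tongue's top face: an upright plate 10 mm thick in the gauge's y and 18 mm in x, reaching 14 mm above this point and 20 mm below it, free on both sides. Axes as stand_axis.
- small_bushing: Bystander: brass bushing 28 mm outside, 20 mm high. Origin centre of underside.
- nut: Bystander: dark steel hexagon nut blank, 31 mm across corners, 12 mm high. Origin centre of underside.
- tape: Bystander: white tape roll, 90 mm outside, 22 mm high. Origin centre of underside.
- screwdriver: Bystander: screwdriver lying flat, orange handle.
- hammer: Bystander: hammer lying flat, black handle.
- wrench: Bystander: steel wrench lying flat.
- glue: Bystander: white bottle 48 mm across, 120 mm high, red cap. Origin centre of underside.
Mind the look-alikes: they are no part of the job. There is more than one size of the bushing; the job needs the middle-sized.

How it is judged:
By the outcome, as a careful person would: the job done as asked, in the order asked, and still so for the second after the job is handed in, with the robot touching nothing.
It also fails if it takes over 72 s, if anything falls off the work surface, if the arm or the gripper's body presses on something with over 40 N, if the wrist force passes 120 N, or if a joint passes its speed limit or range.

## Working session

There is one attempt and no reset: what is moved stays moved. The work goes in short steps, Python scripts to look and compute and a tool call to move; the robot and the scene stay as the last step left them, time stands still between calls to the robot, and variables do not carry over. Pictures are saved under pics/ and viewed, at most 10 in all, crops included, and the job is handed in when it is done.

Besides the shell and the picture viewer there is one more tool, called in YAML: its name, and indented under it one key for each argument. apply_moves: Moves the arm, as the interface text tells. Its arguments: {"type":"object","properties":{"increments":{"type":"array","items":{"type":"array","items":{"type":"number"}}}},"required":["increments"]}

```bash
mkdir -p pics; ls; cat > h.py <<'E'
import numpy as np, cv2
from bench import ctrl, vision
def grab(n,save=None):
    f=vision.grab_frame(n)
    if save: cv2.imwrite('pics/'+save,cv2.cvtColor(f['color'],cv2.COLOR_RGB2BGR))
    return f
def ray(f,u,v):
    K=np.array(f['intrinsics']);T=np.array(f['T'])
    d=np.array([(u-K[0,2])/K[0,0],-(v-K[1,2])/K[1,1],-1.]);return T[:3,3],T[:3,:3]@d
def onz(f,u,v,z):
    o,d=ray(f,u,v);return o+d*(z-o[2])/d[2]
def proj(f,p):
    K=np.array(f['intrinsics']);T=np.array(f['T'])
    c=T[:3,:3].T@(np.array(p)-T[:3,3]);return K[0,0]*c[0]/-c[2]+K[0,2],K[1,1]*-c[1]/-c[2]+K[1,2]
E
python3 - <<'E'
from h import *
import pickle
fs={n:grab(n,n+'0.png') for n in('top','scene')}
pickle.dump(fs,open('f0.pkl','wb'))
for n in fs: print(n,fs[n]['intrinsics'],np.round(fs[n]['T'],3), fs[n].keys())
print(ctrl.state())
E
```

```text
pics
top [[471.86440553   0.         321.58765557]
 [  0.         471.86440553 200.74211973]
 [  0.           0.           1.        ]] [[ 2.80e-02  9.94e-01 -1.02e-01  4.16e-01]
 [-1.00e+00  2.80e-02  1.00e-03  4.30e-02]
 [ 4.00e-03  1.02e-01  9.95e-01  1.63e+00]
 [ 0.00e+00  0.00e+00  0.00e+00  1.00e+00]] dict_keys(['color', 'intrinsics', 'T'])
scene [[391.08192531   0.         320.38963107]
 [  0.         391.08192531 204.84356452]
 [  0.           0.           1.        ]] [[ 0.277 -0.761  0.587  1.147]
 [ 0.961  0.216 -0.172 -0.125]
 [ 0.004  0.612  0.791  0.835]
 [ 0.     0.     0.     1.   ]] dict_keys(['color', 'intrinsics', 'T'])
{'clock': 0.1, 'joints': array([ 1.57561201e+00,  3.85494303e-01,  6.77764747e-03, -4.66628607e-04,
       -1.19397390e+00, -2.58627333e-01]), 'qd': array([ 0.00061116, -0.00251176,  0.0044714 ,  0.00229901,  0.00028304,
        0.00013176]), 'tau': array([-4.70435079e-04, -3.91688526e+01,  1.87933499e+01,  4.23187315e+00,
        1.34345650e-02, -6.65299717e-05]), 'ee_pos': array([0.15676849, 0.60452457, 0.24656133]), 'tcp_rot': array([ 9.67393072e-04,  9.91946894e-01, -1.26650764e-01, -9.05896734e-05]), 'force': array([ 0.80481482, -0.26231327, -0.5189922 ]), 'ft_torque': array([-0.03842142, -0.02378982,  0.01318069]), 'gripper_force': 0.0, 'opening': 0.08683130118059991}
```

View pics/top0.png

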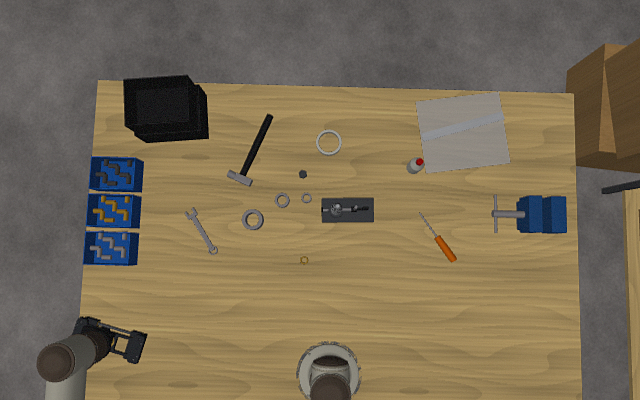

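View pics/scene0.png

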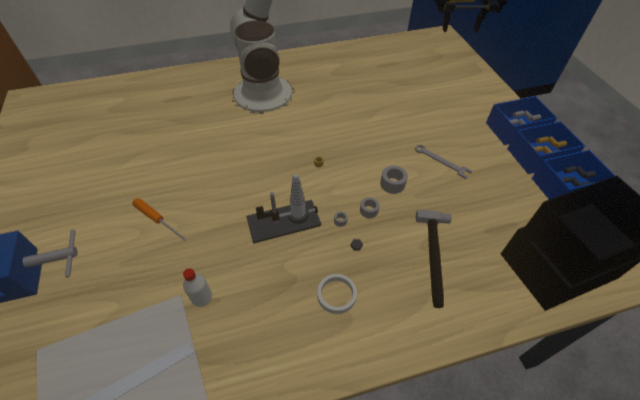

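Candidates (top view): the steel ring at (252,219) is about 22 px, the one at (283,200) about 15 px, and the one at (306,198) about 10 px. There is also a brass ring at (304,260), the nut at (303,174) and the tape at (328,142). The bench scale is about 290 px/m, so 50 mm is about 14.5 px and the middle ring at (283,200) fits. The gauge is at (347,209), with its post to the right (world −y). I'll check this in a close crop.

```bash
python3 - <<'E'
from h import *
import pickle
fs=pickle.load(open('f0.pkl','rb'))
f=fs['top'];c=cv2.cvtColor(f['color'],cv2.COLOR_RGB2BGR)[170:240,235:385]
a=cv2.resize(c,None,fx=5,fy=5,interpolation=cv2.INTER_CUBIC)
s=cv2.cvtColor(fs['scene']['color'],cv2.COLOR_RGB2BGR)[165:245,240:415]
b=cv2.resize(s,(750,int(80*750/175)),interpolation=cv2.INTER_CUBIC)[:245]
cv2.imwrite('pics/crop.png',np.vstack([a,b]))
# masks: non-wood (low saturation) blobs
for n,(x0,x1,y0,y1) in {'top':(235,400,165,240),'scene':(235,415,160,255)}.items():
    f=fs[n];hsv=cv2.cvtColor(f['color'],cv2.COLOR_RGB2HSV)
    m=(hsv[...,1]<70).astype(np.uint8);mm=np.zeros_like(m);mm[y0:y1,x0:x1]=m[y0:y1,x0:x1]
    cs,_=cv2.findContours(mm,cv2.RETR_EXTERNAL,cv2.CHAIN_APPROX_NONE)
    for k in cs:
        if cv2.contourArea(k)<25: continue
        (u,v),(w,h),an=cv2.minAreaRect(k)
        print(n,np.round([u,v,w,h,an,cv2.contourArea(k)],1),np.round(onz(f,u,v,.03 if n=='top' else .015),4))
E
```

```text
top [252.5 219.   20.   21.   90.  331. ] [0.5106 0.2738 0.03  ]
top [ 347.5  210.    24.    51.    90.  1166.5] [ 0.5503 -0.0478  0.03  ]
top [306.  197.5   9.2   9.2  45.   69. ] [0.5891 0.0947 0.03  ]
top [282.  200.   14.   14.   90.  152.5] [0.5782 0.1762 0.03  ]
top [302.5 173.5   7.    7.   90.   35. ] [0.6715 0.1092 0.03  ]
top [243.5 175.5  21.   17.   90.  149.5] [0.6588 0.311  0.03  ]
scene [356.1 244.2  10.4   9.4  11.3  72. ] [0.6798 0.1039 0.015 ]
scene [340.5 218.   14.   13.   90.  148. ] [0.5937 0.0914 0.015 ]
scene [369.5 207.   20.   19.   90.  299.5] [0.5805 0.1761 0.015 ]
scene [ 279.7  206.8   55.8   69.8   74.7 1954.5] [ 0.515  -0.0519  0.015 ]
scene [393.6 179.   25.9  27.7  11.3 564. ] [0.5064 0.2755 0.015 ]
```

View pics/crop.png

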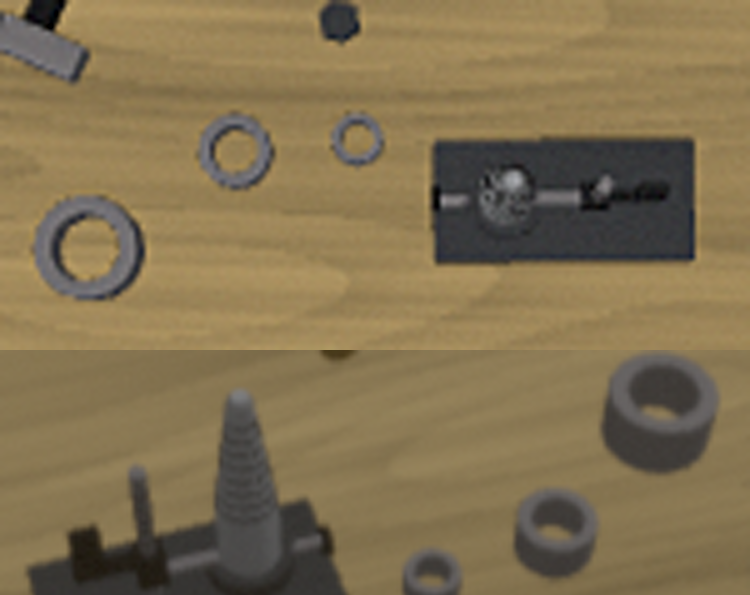

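The crop shows the middle ring at top-view pixel (282,200). It measures 14.5 px, or 50 mm, so this is the one. It lies at about (0.579, 0.176). The cone is at crop (508,195) and its post lies toward −y.

```bash
python3 - <<'E'
from h import *
import pickle
fs=pickle.load(open('f0.pkl','rb'))
f=fs['top'];hsv=cv2.cvtColor(f['color'],cv2.COLOR_RGB2HSV)
for lim in(50,70,90):
    m=(hsv[...,1]<lim).astype(np.uint8);mm=np.zeros_like(m);mm[185:235,315:385]=m[185:235,315:385]
    k=max(cv2.findContours(mm,cv2.RETR_EXTERNAL,cv2.CHAIN_APPROX_NONE)[0],key=cv2.contourArea).reshape(-1,2)
    P=np.array([onz(f,u,v,.012)[:2] for u,v in k])
    r=cv2.minAreaRect((P*1000).astype(np.float32));print(lim,r)
    # long edges fit
    for s in(198,222):
        e=k[(abs(k[:,1]-s)<4)&(k[:,0]>326)&(k[:,0]<370)]
        Q=np.array([onz(f,u,v,.012)[:2] for u,v in e]);print(np.degrees(np.polyfit(Q[:,1],Q[:,0],1)[0]))
E
```

```text
50 ((553.6359252929688, -49.01329040527344), (79.4351806640625, 175.98484802246094), 1.5984429121017456)
-1.6102108566361468
-2.5074334217181584
70 ((551.9166259765625, -49.08129119873047), (82.84313201904297, 176.03988647460938), 1.6097904443740845)
-1.6102108566361468
-1.7285301368310448
90 ((551.867431640625, -47.37122344970703), (82.84529113769531, 179.46145629882812), 1.6097878217697144)
-1.6102108566361468
-3.0279175325182632
```

apply_moves:
  increments:
    - [1,28,-28.6,0,-7]
    - [1,28,-28.6,0,-7]
    - [1,28,-28.6,0,-7]
    - [1,28,-28.6,0,-7]
    - [1,28,-28.6,0,-7]
    - [1,28,-28.6,0,-7]
    - [1,28,-28.6,0,-7]
    - [1,28,-28.6,0,-7]
    - [1,28,-28.6,0,-7]
    - [1,28,-28.6,0,-7]

```text
clock: 0.93
ee_pos: [0.4377, 0.3172, 0.2474]
tcp_rot: [0.0, 0.738, -0.675, -0.0]
force: [-0.3, 0.4, -0.3]
opening: 0.0871
gripper_force: 0.0
```

apply_moves:
  increments:
    - [1,28,-28.6,0,-5.5]
    - [1,28,-28.6,0,0]
    - [1,28,-28.6,0,0]
    - [1,28,-28.6,0,0]
    - [1,14,-14,0,0]
    - [1,0,0,0,0]
    - [1,0,0,0,0]
    - [1,0,0,0,0]
    - [1,0,0,0,0]
    - [1,0,0,0,0]

```text
clock: 1.77
ee_pos: [0.5622, 0.1916, 0.2477]
tcp_rot: [-0.0, 0.708, -0.707, -0.0]
force: [-0.5, 0.1, -0.7]
opening: 0.0869
gripper_force: 0.0
```

```bash
python3 - <<'E'
from h import *
import pickle
f=grab('wrist','w1.png');pickle.dump(f,open('w1.pkl','wb'))
s=ctrl.state();print(np.round(f['T'],3),s['clock'],s['ee_pos'],s['tcp_rot'],s['joints'],s['force'])
for p in [(.579,.176,.03),(.55,-.01,.012),(.55,-.01,.14)]: print(proj(f,p))
E
```

```text
[[-1.     0.001  0.001  0.563]
 [-0.001 -0.956 -0.294  0.111]
 [ 0.    -0.294  0.956  0.385]
 [ 0.     0.     0.     1.   ]] 1.8167 [0.56220995 0.19156262 0.24776753] [-1.32356640e-04  7.07514192e-01 -7.06699123e-01 -2.22559624e-05] [ 6.00751244e-01  3.31765915e-01 -7.13101160e-02 -1.00571611e-04
 -1.16746831e+00 -5.99559101e-01] [0.1708552  0.19095409 0.4474845 ]
(np.float64(309.3111338035659), np.float64(156.31828657005642))
(np.float64(337.7314508569135), np.float64(-37.7013934516001))
(np.float64(346.0553689647101), np.float64(-118.11956581467041))
```

View pics/w1.png

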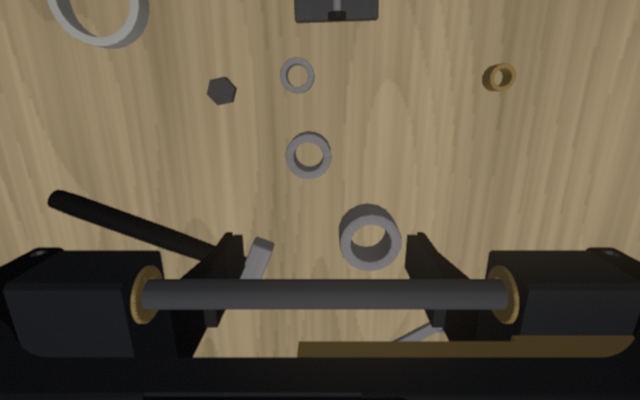

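The wrist view shows the 50 mm bushing at (308,156), within 1 px of the prediction. The small ring is at (297,75), the big one at (370,238) and the plate edge at the top at (336,10). Next I'll refine the bushing and go look at the gauge from the wrist on the way.

```bash
python3 - <<'E'
from h import *
import pickle
f=pickle.load(open('w1.pkl','rb'));hsv=cv2.cvtColor(f['color'],cv2.COLOR_RGB2HSV)
for lim in(50,70):
    m=(hsv[...,1]<lim).astype(np.uint8);mm=np.zeros_like(m);mm[120:190,270:335]=m[120:190,270:335]
    cs,h=cv2.findContours(mm,cv2.RETR_CCOMP,cv2.CHAIN_APPROX_NONE)
    for k,hh in zip(cs,h[0]):
        if cv2.contourArea(k)<100: continue
        x,y,w,hh2=cv2.boundingRect(k)
        print(lim,hh[3],x,y,w,hh2,onz(f,x+w/2,y+hh2/2,.015), 'wid',w/ f['intrinsics'][0][0])
        # compare with predicted silhouette of cylinder at candidate
    for c in [(.579,.176),(.5795,.1775)]:
        t=np.linspace(0,2*np.pi,90)
        pts=np.array([proj(f,(c[0]+.025*np.cos(a),c[1]+.025*np.sin(a),z)) for a in t for z in(0,.03)])
        print('pred',c,pts.min(0),pts.max(0))
E
```

```text
50 -1 286 132 45 47 [0.58057653 0.17783144 0.015     ] wid 0.1353778265004092
50 0 294 141 30 27 [0.58000031 0.17669812 0.015     ] wid 0.09025188433360613
pred (0.579, 0.176) [286.13726882 129.88302438] [332.47484249 178.79932826]
pred (0.5795, 0.1775) [285.72010398 131.21132122] [332.00047783 180.11938783]
70 -1 285 131 47 49 [0.58057653 0.17783144 0.015     ] wid 0.14139461878931628
70 0 295 142 29 25 [0.579439   0.17669767 0.015     ] wid 0.08724348818915259
pred (0.579, 0.176) [286.13726882 129.88302438] [332.47484249 178.79932826]
pred (0.5795, 0.1775) [285.72010398 131.21132122] [332.00047783 180.11938783]
```

apply_moves:
  increments:
    - [1,0,-35,8,0]
    - [1,0,-35,8,0]
    - [1,0,-20,8,0]
    - [1,0,0,8,0]
    - [1,0,0,8,0]
    - [1,0,0,0,0]
    - [1,0,0,0,0]
    - [1,0,0,0,0]
    - [1,0,0,0,0]
    - [1,0,0,0,0]

```text
clock: 2.65
ee_pos: [0.5627, 0.1011, 0.2868]
tcp_rot: [0.001, 0.707, -0.707, -0.0]
force: [0.3, 0.4, 0.0]
opening: 0.0871
gripper_force: 0.0
```

```bash
python3 - <<'E'
from h import *
import pickle
f=grab('wrist','w2.png');pickle.dump(f,open('w2.pkl','wb'))
s=ctrl.state();print(np.round(f['T'],3),s['ee_pos'])
for p in [(.55,-.01,.012),(.55,-.01,.14)]: print(proj(f,p))
E
```

```text
[[-1.    -0.001  0.002  0.564]
 [ 0.    -0.956 -0.294  0.02 ]
 [ 0.002 -0.294  0.956  0.424]
 [ 0.     0.     0.     1.   ]] [0.56272494 0.10103469 0.28695851]
(np.float64(335.4821152903594), np.float64(65.83910175741934))
(np.float64(340.9353053924125), np.float64(53.10064439641894))
```

View pics/w2.png

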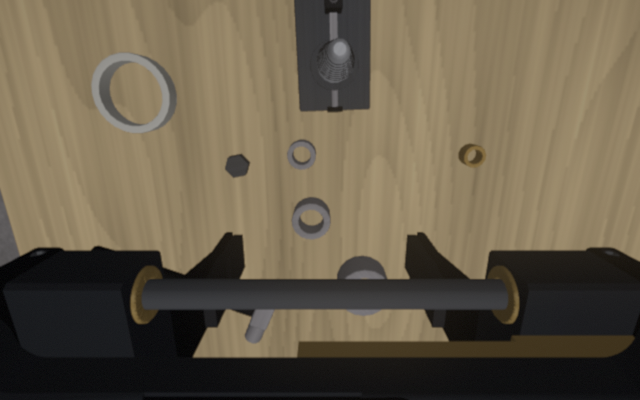

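The wrist view shows the plate with its near edge at row 109 and its sides at columns 297 to 370, the cone nose at (341,49) and the bushing at (311,218).

```bash
python3 - <<'E'
from h import *
import pickle
f=pickle.load(open('w2.pkl','rb'));g=cv2.cvtColor(f['color'],cv2.COLOR_RGB2HSV)
m=(g[...,1]<70).astype(np.uint8)
L=[];R=[]
for v in range(4,100,4):
    c=np.where(m[v,285:385])[0]+285
    L.append(onz(f,c.min()-.5,v,.012));R.append(onz(f,c.max()+.5,v,.012))
L=np.array(L);R=np.array(R)
for E in(L,R):
    p=np.polyfit(E[:,1],E[:,0],1);print('edge x at y=-.01',np.polyval(p,-.01),'slope deg',np.degrees(p[0]),'resid',np.std(E[:,0]-np.polyval(p,E[:,1])))
B=[]
for u in list(range(302,325,2))+list(range(345,366,2)):
    c=np.where(m[80:125,u])[0]+80;B.append(onz(f,u,c.max()+.5,.012))
B=np.array(B);p=np.polyfit(B[:,0],B[:,1],1);print('near edge y',np.polyval(p,.55),'slope',np.degrees(p[0]))
# nose: highlight
for z in(.13,.15,.17): print(z,onz(f,341,49,z))
t=pickle.load(open('f0.pkl','rb'))
# cone tip triangulation: scene tip at crop (240,395): u=240+240*175/750, v=165+(395-350)*80/342.9
u=240+240*175/750; v=165+(395-350)*175/750
o1,d1=ray(f,341,49);o2,d2=ray(t['scene'],u,v)
A=np.stack([d1,-d2],1);s=np.linalg.lstsq(A,o2-o1,rcond=None)[0];print(u,v,o1+s[0]*d1,o2+s[1]*d2)
for z in(.13,.15,.17): print(z,onz(t['top'],235+513/5,170+178/5,z))
E
```

```text
edge x at y=-.01 0.5945013842488556 slope deg -1.8301391964227551 resid 0.00032910742379152334
edge x at y=-.01 0.5104699594707152 slope deg -1.6320777307315735 resid 0.00035141183183654494
near edge y 0.039378612143399064 slope 1.770054426991462
0.13 [ 0.54951394 -0.01416035  0.13      ]
0.15 [ 0.55047105 -0.01181704  0.15      ]
0.17 [ 0.55142815 -0.00947373  0.17      ]
296.0 175.5 [ 0.55115192 -0.01015002  0.16422788] [ 0.55135198 -0.0095704   0.16415039]
0.13 [ 0.55507897 -0.01021064  0.13      ]
0.15 [ 0.55322088 -0.00949914  0.15      ]
0.17 [ 0.55136278 -0.00878765  0.17      ]
```

apply_moves:
  increments:
    - [1,6,30,0,1.7]
    - [1,6,30,-10,0]
    - [1,5,15.6,-25,0]
    - [1,0,0,-30,0]
    - [1,0,0,-30,0]
    - [1,0,0,-30,0]
    - [1,0,0,-25,0]
    - [1,0,0,0,0]
    - [1,0,0,0,0]
    - [1,0,0,0,0]

```text
clock: 3.53
ee_pos: [0.5811, 0.1767, 0.1392]
tcp_rot: [-0.001, 0.718, -0.697, 0.001]
force: [-0.1, 0.6, 0.4]
opening: 0.0871
gripper_force: 0.0
```

```bash
python3 - <<'E'
from h import *
s=ctrl.state();print(s['ee_pos'],s['tcp_rot'],s['force'])
f=grab('scene','s2.png')
c=cv2.cvtColor(f['color'],cv2.COLOR_RGB2BGR)[110:260,250:450]
cv2.imwrite('pics/s2c.png',cv2.resize(c,None,fx=4,fy=4,interpolation=cv2.INTER_CUBIC)[:600])
E
```

```text
[0.58108456 0.17665355 0.13916149] [-0.00115671  0.7175197  -0.69653685  0.00074438] [-0.06162398  0.6002183   0.39457622]
```

View pics/s2c.png

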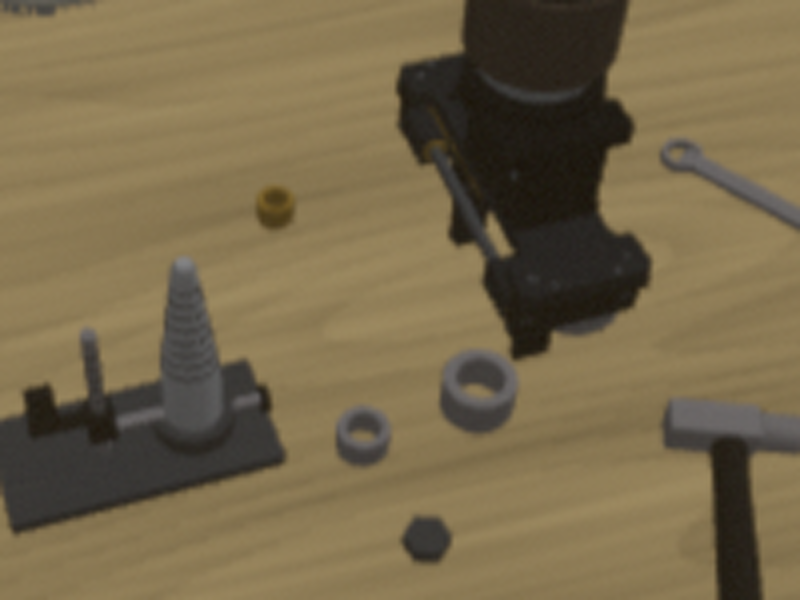

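The scene crop shows the open gripper standing over the middle bushing at (478,390). The fingers are clear of its neighbours, so I'm descending to grip.

apply_moves:
  increments:
    - [1,-1,0,-20,0]
    - [1,0,0,-25,0]
    - [1,0,0,-25,0]
    - [1,0,0,-20,0]
    - [1,0,0,-10,0]
    - [1,0,0,-3,0]
    - [1,0,0,0,0]
    - [1,0,0,0,0]
    - [1,0,0,0,0]
    - [1,0,0,0,0]

```text
clock: 4.42
ee_pos: [0.5797, 0.1767, 0.0361]
tcp_rot: [-0.001, 0.717, -0.697, 0.0]
force: [0.9, -0.4, 0.3]
opening: 0.087
gripper_force: 0.0
```

apply_moves:
  increments:
    - [0.4,0,0,0,0]
    - [0.4,0,0,0,0]
    - [0.4,0,0,0,0]
    - [0.4,0,0,0,0]
    - [0.4,0,0,0,0]
    - [0.4,0,0,0,0]
    - [0.4,0,0,0,0]
    - [0.4,0,0,0,0]
    - [0.4,0,0,0,0]
    - [0.4,0,0,0,0]

```text
clock: 5.25
ee_pos: [0.579, 0.1762, 0.0345]
tcp_rot: [-0.0, 0.717, -0.697, 0.0]
force: [1.1, -0.5, -1.0]
opening: 0.0497
gripper_force: 30.0
```

apply_moves:
  increments:
    - [0.4,0,0,5,0]
    - [0.4,0,0,20,0]
    - [0.4,0,0,30,0]
    - [0.4,0,0,35,0]
    - [0.4,0,0,35,0]
    - [0.4,0,0,35,0]
    - [0.4,0,0,25,0]
    - [0.4,0,-5,10,0]
    - [0.4,0,-10,0,0]
    - [0.4,-2,-15,0,0]

```text
clock: 6.08
ee_pos: [0.5759, 0.1457, 0.2279]
tcp_rot: [0.001, 0.717, -0.697, -0.001]
force: [0.9, 1.1, -3.2]
opening: 0.0493
gripper_force: 30.0
```

apply_moves:
  increments:
    - [0.4,-3,-20,0,0]
    - [0.4,-4,-25,0,0]
    - [0.4,-5,-30,0,0]
    - [0.4,-4,-30,0,0]
    - [0.4,-4,-25,0,0]
    - [0.4,-3,-17,0,0]
    - [0.4,-2,-10,0,0]
    - [0.4,0,0,0,0]
    - [0.4,0,0,0,0]
    - [0.4,0,0,0,0]

```text
clock: 6.92
ee_pos: [0.5516, -0.0107, 0.2285]
tcp_rot: [0.001, 0.717, -0.697, -0.001]
force: [0.6, 0.6, -1.8]
opening: 0.0498
gripper_force: 30.0
```

```bash
python3 - <<'E'
from h import *
import pickle
s=ctrl.state();print(s['ee_pos'],s['force'],s['opening'],s['ft_torque'])
f=grab('scene','s3.png')
pickle.dump(f,open('s3.pkl','wb'))
c=cv2.cvtColor(f['color'],cv2.COLOR_RGB2BGR)[110:230,230:350]
cv2.imwrite('pics/s3c.png',cv2.resize(c,None,fx=5,fy=5,interpolation=cv2.INTER_CUBIC))
for p in[(.5523,-.0103,.012),(.5523,-.0103,.16),(.5523,-.0103,.2),(.5523,-.0103,.23)]:
    u,v=proj(f,p);print(p,(u-230)*5,(v-110)*5)
E
```

```text
[ 0.55158221 -0.01067188  0.22850082] [ 0.60796331  0.55172411 -1.7785937 ] 0.04977646923514228 [ 0.10194091 -0.11949486 -0.00788451]
(0.5523, -0.0103, 0.012) 342.2766766664017 524.8045666754847
(0.5523, -0.0103, 0.16) 329.3642101508493 335.32396064431225
(0.5523, -0.0103, 0.2) 325.27876217450626 275.3731249512283
(0.5523, -0.0103, 0.23) 322.01451768108114 227.47282456298365
```

View pics/s3c.png

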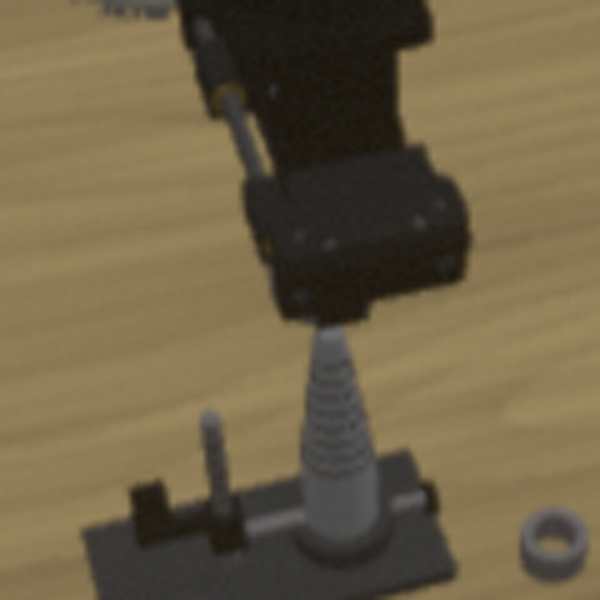

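The scene crop shows the gripper centred over the nose at (330,330), which is at z of about 0.162. I'm lowering onto the cone.

apply_moves:
  increments:
    - [0.4,0.4,0.2,-5,0]
    - [0.4,0,0,-8,0]
    - [0.4,0,0,-8,0]
    - [0.4,0,0,-8,0]
    - [0.4,0,0,-8,0]
    - [0.4,0,0,-8,0]
    - [0.4,0,0,-7,0]
    - [0.4,0,0,-5,0]
    - [0.4,0,0,-3,0]
    - [0.4,0,0,0,0]

```text
clock: 7.8
ee_pos: [0.552, -0.0108, 0.1688]
tcp_rot: [0.001, 0.717, -0.697, -0.0]
force: [0.5, 0.4, -2.7]
opening: 0.0497
gripper_force: 30.0
```

apply_moves:
  increments:
    - [0.4,0,0,-1,0]
    - [0.4,0,0,-1,0]
    - [0.4,0,0,-1,0]
    - [0.4,0,0,-1,0]
    - [0.4,0,0,-1,0]
    - [0.4,0,0,-1,0]
    - [0.4,0,0,-1,0]
    - [0.4,0,0,-1,0]
    - [0.4,0,0,-1,0]
    - [0.4,0,0,0,0]

```text
clock: 8.63
ee_pos: [0.5522, -0.0106, 0.1603]
tcp_rot: [0.0, 0.717, -0.697, -0.0]
force: [0.4, -0.9, -2.9]
opening: 0.0498
gripper_force: 30.0
```

apply_moves:
  increments:
    - [0.4,0,0,-1,0]
    - [0.4,0,0,-1,0]
    - [0.4,0,0,-1,0]
    - [0.4,0,0,-1,0]
    - [0.4,0,0,-1,0]
    - [0.4,0,0,-1,0]
    - [0.4,0,0,-1,0]
    - [0.4,0,0,-1,0]
    - [0.4,0,0,0,0]
    - [0.4,0,0,0,0]

```text
clock: 9.47
ee_pos: [0.5523, -0.0107, 0.1525]
tcp_rot: [0.0, 0.717, -0.697, -0.0]
force: [-0.2, 1.1, -2.8]
opening: 0.0495
gripper_force: 30.0
```

apply_moves:
  increments:
    - [0.4,0,0,-1,0]
    - [0.4,0,0,-1,0]
    - [0.4,0,0,-1,0]
    - [0.4,0,0,-1,0]
    - [0.4,0,0,-1,0]
    - [0.4,0,0,-1,0]
    - [0.4,0,0,0,0]
    - [0.4,0,0,0,0]
    - [0.4,0,0,0,0]
    - [0.4,0,0,0,0]

```text
clock: 10.3
ee_pos: [0.5524, -0.0106, 0.1466]
tcp_rot: [-0.0, 0.717, -0.697, 0.0]
force: [0.8, -0.3, -1.9]
opening: 0.0498
gripper_force: 30.0
```

apply_moves:
  increments:
    - [0.4,0,0,-0.5,0]
    - [0.4,0,0,-0.5,0]
    - [0.4,0,0,-0.5,0]
    - [0.4,0,0,-0.5,0]
    - [0.4,0,0,-0.5,0]
    - [0.4,0,0,-0.5,0]
    - [0.4,0,0,-0.5,0]
    - [0.4,0,0,-0.5,0]
    - [0.4,0,0,-0.5,0]
    - [0.4,0,0,-0.5,0]

```text
clock: 11.13
ee_pos: [0.5523, -0.0106, 0.1415]
tcp_rot: [-0.0, 0.717, -0.697, 0.0]
force: [-0.1, -0.5, -2.5]
opening: 0.0501
gripper_force: 30.0
```

apply_moves:
  increments:
    - [0.4,0,0,-0.5,0]
    - [0.4,0,0,-0.5,0]
    - [0.4,0,0,-0.5,0]
    - [0.4,0,0,-0.5,0]
    - [0.4,0,0,-0.5,0]
    - [0.4,0,0,-0.5,0]
    - [0.4,0,0,0,0]
    - [0.4,0,0,0,0]
    - [0.4,0,0,0,0]
    - [0.4,0,0,0,0]

```text
clock: 11.97
ee_pos: [0.5523, -0.0106, 0.1386]
tcp_rot: [-0.0, 0.717, -0.697, 0.0]
force: [0.4, 0.5, -2.5]
opening: 0.0498
gripper_force: 30.0
```

apply_moves:
  increments:
    - [0.4,0,0,-0.5,0]
    - [0.4,0,0,-0.5,0]
    - [0.4,0,0,-0.5,0]
    - [0.4,0,0,-0.5,0]
    - [0.4,0,0,-0.5,0]
    - [0.4,0,0,-0.5,0]
    - [0.4,0,0,0,0]
    - [0.4,0,0,0,0]
    - [0.4,0,0,0,0]
    - [0.4,0,0,0,0]

```text
clock: 12.8
ee_pos: [0.5523, -0.0106, 0.1356]
tcp_rot: [-0.0, 0.717, -0.697, 0.0]
force: [-0.2, 0.2, -1.9]
opening: 0.0497
gripper_force: 30.0
```

apply_moves:
  increments:
    - [0.4,0,0,-0.4,0]
    - [0.4,0,0,-0.4,0]
    - [0.4,0,0,-0.4,0]
    - [0.4,0,0,-0.4,0]
    - [0.4,0,0,-0.4,0]
    - [0.4,0,0,-0.4,0]
    - [0.4,0,0,0,0]
    - [0.4,0,0,0,0]
    - [0.4,0,0,0,0]
    - [0.4,0,0,0,0]

```text
clock: 13.63
ee_pos: [0.5523, -0.0106, 0.1332]
tcp_rot: [-0.0, 0.717, -0.697, 0.0]
force: [-0.3, -0.4, -1.9]
opening: 0.0495
gripper_force: 30.0
```

apply_moves:
  increments:
    - [0.4,0,0,-0.4,0]
    - [0.4,0,0,-0.4,0]
    - [0.4,0,0,-0.4,0]
    - [0.4,0,0,-0.4,0]
    - [0.4,0,0,-0.4,0]
    - [0.4,0,0,-0.4,0]
    - [0.4,0,0,0,0]
    - [0.4,0,0,0,0]
    - [0.4,0,0,0,0]
    - [0.4,0,0,0,0]

```text
clock: 14.47
ee_pos: [0.5522, -0.0106, 0.1307]
tcp_rot: [0.0, 0.717, -0.697, -0.0]
force: [-0.8, 0.3, -2.0]
opening: 0.0495
gripper_force: 30.0
```

```bash
python3 - <<'E'
from h import *
s=ctrl.state();print(s['ee_pos'],s['force'],s['ft_torque'])
E
```

```text
[ 0.5522141  -0.01061467  0.13069004] [-0.78857163  0.25593248 -1.9997386 ] [0.17706346 0.14088352 0.01891618]
```

apply_moves:
  increments:
    - [0.4,0,0,-0.4,0]
    - [0.4,0,0,-0.4,0]
    - [0.4,0,0,-0.4,0]
    - [0.4,0,0,-0.4,0]
    - [0.4,0,0,-0.4,0]
    - [0.4,0,0,0,0]
    - [0.4,0,0,0,0]
    - [0.4,0,0,0,0]
    - [0.4,0,0,0,0]
    - [0.4,0,0,0,0]

```text
clock: 15.3
ee_pos: [0.5521, -0.0106, 0.1287]
tcp_rot: [0.0, 0.717, -0.697, -0.0]
force: [-2.3, 2.3, -0.8]
opening: 0.0497
gripper_force: 30.0
```

apply_moves:
  increments:
    - [0.4,0,0,-0.4,0]
    - [0.4,0,0,-0.4,0]
    - [0.4,0,0,-0.4,0]
    - [0.4,0,0,-0.4,0]
    - [0.4,0,0,-0.4,0]
    - [0.4,0,0,0,0]
    - [0.4,0,0,0,0]
    - [0.4,0,0,0,0]
    - [0.4,0,0,0,0]
    - [0.4,0,0,0,0]

```text
clock: 16.13
ee_pos: [0.5521, -0.0106, 0.1273]
tcp_rot: [0.0, 0.717, -0.697, -0.0]
force: [-5.1, 1.8, 4.8]
opening: 0.0495
gripper_force: 30.0
```

Contact at TCP z of about 0.129, with the side force pushing the tool toward −x and +y. I'll shift that way to centre it.

apply_moves:
  increments:
    - [0.4,-0.2,0.1,0,0]
    - [0.4,-0.2,0.1,0,0]
    - [0.4,-0.2,0.1,0,0]
    - [0.4,-0.2,0.1,0,0]
    - [0.4,0,0,0,0]
    - [0.4,0,0,0,0]
    - [0.4,0,0,0,0]
    - [0.4,0,0,0,0]
    - [0.4,0,0,0,0]
    - [0.4,0,0,0,0]

```text
clock: 16.97
ee_pos: [0.552, -0.0104, 0.1272]
tcp_rot: [-0.0, 0.717, -0.697, 0.001]
force: [-3.4, 0.6, 6.7]
opening: 0.0496
gripper_force: 30.0
```

apply_moves:
  increments:
    - [0.4,0,0,-0.4,0]
    - [0.4,0,0,-0.4,0]
    - [0.4,0,0,-0.4,0]
    - [0.4,0,0,-0.4,0]
    - [0.4,0,0,0,0]
    - [0.4,0,0,0,0]
    - [0.4,0,0,0,0]
    - [0.4,0,0,0,0]
    - [0.4,0,0,0,0]
    - [0.4,0,0,0,0]

```text
clock: 17.8
ee_pos: [0.5521, -0.0104, 0.1266]
tcp_rot: [-0.0, 0.717, -0.697, 0.001]
force: [-4.9, 0.5, 10.2]
opening: 0.0501
gripper_force: 30.0
```

apply_moves:
  increments:
    - [0.4,0,0,0.8,0]
    - [0.4,0,0,0.8,0]
    - [0.4,0,0,0.8,0]
    - [0.4,0,0,0.6,0]
    - [0.4,0,0,0,0]
    - [0.4,0,0,0,0]
    - [0.4,0,0,0,0]
    - [0.4,0,0,0,0]
    - [0.4,0,0,0,0]
    - [0.4,0,0,0,0]

```text
clock: 18.63
ee_pos: [0.5518, -0.0102, 0.1286]
tcp_rot: [-0.0, 0.717, -0.697, 0.0]
force: [3.1, -1.7, -3.3]
opening: 0.0496
gripper_force: 30.0
```

```bash
python3 - <<'E'
from h import *
s=ctrl.state();print(s['ee_pos'],s['force'],s['ft_torque'])
f=grab('scene','s4.png')
c=cv2.cvtColor(f['color'],cv2.COLOR_RGB2BGR)[140:230,260:350]
c=cv2.convertScaleAbs(c,alpha=1.7)
cv2.imwrite('pics/s4c.png',cv2.resize(c,None,fx=6.5,fy=6.5,interpolation=cv2.INTER_CUBIC))
E
```

```text
[ 0.55178247 -0.01023011  0.1286103 ] [ 3.114464   -1.66584395 -3.34443216] [-0.37795269 -0.6270654  -0.05765066]
```

View pics/s4c.png

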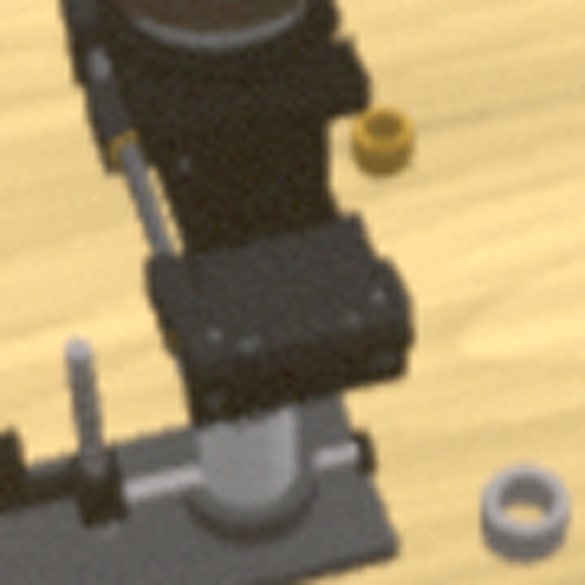

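apply_moves:
  increments:
    - [0.4,0,0,0.5,0]
    - [0.4,0.2,-0.1,0.5,0]
    - [0.4,0.2,-0.1,0,0]
    - [0.4,0,0,0,0]
    - [0.4,0,0,-0.4,0]
    - [0.4,0,0,-0.4,0]
    - [0.4,0,0,-0.4,0]
    - [0.4,0,0,-0.4,0]
    - [0.4,0,0,0,0]
    - [0.4,0,0,0,0]

```text
clock: 19.52
ee_pos: [0.552, -0.0104, 0.1278]
tcp_rot: [-0.0, 0.717, -0.697, 0.0]
force: [0.0, -0.1, 1.8]
opening: 0.0497
gripper_force: 30.0
```

apply_moves:
  increments:
    - [0.4,0,0,-0.4,0]
    - [0.4,0,0,-0.4,0]
    - [0.4,0,0,-0.4,0]
    - [0.4,0,0,0,0]
    - [0.4,0,0,0,0]
    - [0.4,0,0,0,0]
    - [0.4,0,0,0,0]
    - [0.4,0,0,0,0]
    - [0.4,0,0,0,0]
    - [0.4,0,0,0,0]

```text
clock: 20.35
ee_pos: [0.552, -0.0105, 0.1271]
tcp_rot: [-0.0, 0.717, -0.697, 0.0]
force: [-2.6, -0.2, 5.0]
opening: 0.0501
gripper_force: 30.0
```

apply_moves:
  increments:
    - [0.4,0,0,0.4,0]
    - [0.4,0,0,0.4,0]
    - [0.4,0,0,0,0]
    - [0.4,0,0,0,0]
    - [0.7,0,0,0,0]
    - [0.7,0,0,0,0]
    - [0.7,0,0,0,0]
    - [0.7,0,0,0,0]
    - [0.7,0,0,0,0]
    - [0.7,0,0,0,0]

```text
clock: 21.18
ee_pos: [0.5518, -0.0104, 0.127]
tcp_rot: [0.0, 0.717, -0.697, -0.0]
force: [0.3, -0.0, 0.2]
opening: 0.0609
gripper_force: 0.0
```

apply_moves:
  increments:
    - [0.7,0,0,3,0]
    - [0.7,0,0,6,0]
    - [0.7,0,0,8,0]
    - [0.7,0,0,8,0]
    - [0.7,0,0,5,0]
    - [0.39,0,0,0,0]
    - [0.39,0,0,0,0]
    - [0.39,0,0,0,0]
    - [0.39,0,0,0,0]
    - [0.39,0,0,0,0]

```text
clock: 22.02
ee_pos: [0.5517, -0.0105, 0.1567]
tcp_rot: [0.0, 0.717, -0.697, -0.0]
force: [-0.3, 0.7, 0.0]
opening: 0.0375
gripper_force: 0.0
```

```bash
python3 - <<'E'
from h import *
import pickle
s=ctrl.state();print(s['ee_pos'],s['force'],s['opening'])
f=grab('scene','s5.png');pickle.dump(f,open('s5.pkl','wb'))
c=cv2.cvtColor(f['color'],cv2.COLOR_RGB2BGR)[140:230,260:350]
c=cv2.convertScaleAbs(c,alpha=1.7)
cv2.imwrite('pics/s5c.png',cv2.resize(c,None,fx=6.5,fy=6.5,interpolation=cv2.INTER_CUBIC))
for z in(.09,.093): print([( (np.array(proj(f,(.552+dx,-.0105+dy,zz)))-[260,140])*6.5).round() for dx,dy,zz in((0,-.025,z+.03),(0,.025,z+.03),(.025,0,z),(.025,0,z+.03))])
E
```

```text
[ 0.55165457 -0.01048235  0.15670366] [-0.34487361  0.67102482  0.01053339] 0.037531171977529566
[array([171., 327.]), array([303., 299.]), array([257., 415.]), array([254., 364.])]
[array([171., 322.]), array([303., 294.]), array([257., 410.]), array([254., 359.])]
```

View pics/s5c.png

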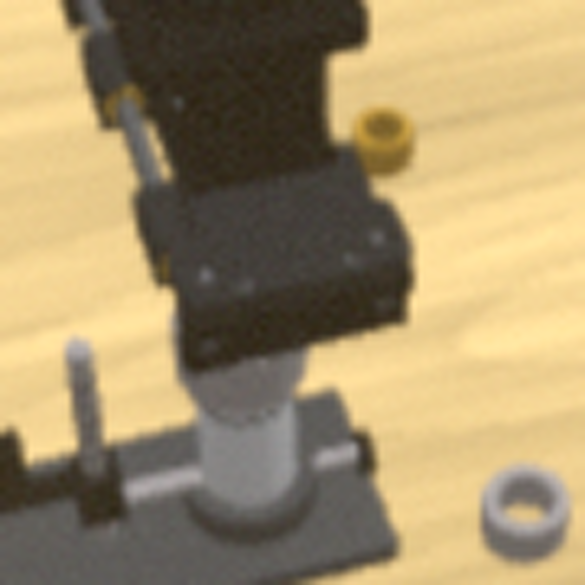

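The bushing sits on the cone with its lower edge at crop row ~425, looking level. Its underside is at z of about 0.085 to 0.09. Next I'll lower the half-closed fingertips onto the rim.

apply_moves:
  increments:
    - [0.39,0,0,-1,0]
    - [0.39,0,0,-1,0]
    - [0.39,0,0,-1,0]
    - [0.39,0,0,-1,0]
    - [0.39,0,0,-1,0]
    - [0.39,0,0,0,0]
    - [0.39,0,0,0,0]
    - [0.39,0,0,0,0]
    - [0.39,0,0,0,0]
    - [0.39,0,0,0,0]

```text
clock: 22.9
ee_pos: [0.5519, -0.0104, 0.1522]
tcp_rot: [-0.0, 0.717, -0.697, 0.0]
force: [0.6, 1.5, 0.5]
opening: 0.0342
gripper_force: 0.0
```

apply_moves:
  increments:
    - [0.39,0,0,-0.5,0]
    - [0.39,0,0,-0.5,0]
    - [0.39,0,0,-0.5,0]
    - [0.39,0,0,-0.5,0]
    - [0.39,0,0,-0.5,0]
    - [0.39,0,0,-0.5,0]
    - [0.39,0,0,0,0]
    - [0.39,0,0,0,0]
    - [0.39,0,0,0,0]
    - [0.39,0,0,0,0]

```text
clock: 23.73
ee_pos: [0.5519, -0.0104, 0.1492]
tcp_rot: [-0.0, 0.717, -0.697, 0.0]
force: [0.6, -1.1, 0.2]
opening: 0.034
gripper_force: 0.0
```

apply_moves:
  increments:
    - [0.39,0,0,-0.5,0]
    - [0.39,0,0,-0.5,0]
    - [0.39,0,0,-0.5,0]
    - [0.39,0,0,-0.5,0]
    - [0.39,0,0,-0.5,0]
    - [0.39,0,0,0,0]
    - [0.39,0,0,0,0]
    - [0.39,0,0,0,0]
    - [0.39,0,0,0,0]
    - [0.39,0,0,0,0]

```text
clock: 24.57
ee_pos: [0.552, -0.0105, 0.1479]
tcp_rot: [-0.0, 0.717, -0.697, 0.0]
force: [-1.7, 1.1, 6.8]
opening: 0.0338
gripper_force: 3.4
```

apply_moves:
  increments:
    - [0.39,0,0,-0.5,0]
    - [0.39,0,0,-0.5,0]
    - [0.39,0,0,-0.5,0]
    - [0.39,0,0,-0.5,0]
    - [0.39,0,0,0,0]
    - [0.39,0,0,0,0]
    - [0.39,0,0,0,0]
    - [0.39,0,0,0,0]
    - [0.39,0,0,0,0]
    - [0.39,0,0,0,0]

```text
clock: 25.4
ee_pos: [0.5521, -0.0106, 0.1474]
tcp_rot: [-0.0, 0.718, -0.696, 0.001]
force: [-4.6, 1.0, 13.8]
opening: 0.0339
gripper_force: 6.9
```

```bash
python3 - <<'E'
from h import *
import pickle
s=ctrl.state();print(s['ee_pos'],s['tcp_rot'],s['force'],s['ft_torque'])
f=grab('scene','s6.png');pickle.dump(f,open('s6.pkl','wb'))
g=cv2.cvtColor(f['color'],cv2.COLOR_RGB2GRAY);g5=cv2.cvtColor(pickle.load(open('s5.pkl','rb'))['color'],cv2.COLOR_RGB2GRAY)
for n,i in(('s5',g5),('s6',g)):
    print(n)
    for v in range(188,216,2): print(v,i[v,284:312])
E
```

```text
[ 0.55208963 -0.01059765  0.147375  ] [-1.63484223e-04  7.17643977e-01 -6.96409748e-01  7.47751107e-04] [-4.57960076  0.99579832 13.78119808] [ 0.325923    1.63125263 -0.0094052 ]
s5
188 [134 129 104  53  33  29  30  29  30  29  29  30  29  27  28  26  23  25
  27  25  27  27  23  28  26  26  24  26]
190 [129 125  97  59  32  26  30  28  28  24  27  25  26  27  24  27  22  26
  27  26  28  27  26  26  25  26  27  26]
192 [121 118  91  51  29  28  28  33  35  30  30  28  25  26  26  25  25  27
  27  27  26  32  27  36  46  56  68  78]
194 [126 125 106  61  29  27  30  33  30  27  26  25  27  29  27  33  33  38
  42  48  56  59  70  97 121 122 123 124]
196 [127 126 118  71  42  29  26  27  34  39  40  46  53  59  60  61  66  62
  63  63  67  68  82 115 127 129 128 130]
198 [127 126 119  89  65  56  55  61  61  61  61  58  58  60  60  62  58  61
  61  65  68  75 102 128 131 131 129 130]
200 [122 120 121 117 105  71  61  61  61  60  61  61  61  60  60  59  60  61
  62  65  73  87 104 103  97  85  75  79]
202 [124 124 124 124 121 111  82  61  62  60  61  62  60  61  61  61  64  66
  69  7
[... 1437 characters left out ...]
75  79]
202 [125 124 124 124 122 112  83  66  61  62  60  60  60  61  61  58  61  63
  70  75  80  68  57  56  55  54  55  56]
204 [126 126 125 124 120 103  90  79  71  63  58  61  64  64  60  58  63  75
  79  90  87  69  57  54  53  55  54  54]
206 [91 75 74 67 61 60 70 78 80 79 78 77 74 75 77 78 79 85 87 89 87 73 59 52
 53 54 54 53]
208 [55 54 57 55 55 56 63 78 79 79 78 77 77 78 79 79 80 83 87 88 88 72 56 56
 58 59 60 62]
210 [56 55 54 55 55 56 61 76 78 78 78 77 78 78 79 79 81 82 85 87 88 73 58 61
 76 94 95 94]
212 [68 75 82 89 90 90 90 79 79 78 78 79 77 79 79 79 80 82 84 86 86 74 58 56
 63 66 58 58]
214 [98 99 97 89 88 81 78 74 78 79 75 78 78 79 78 78 78 80 84 84 75 62 55 52
 48 52 55 56]
```

```bash
cat > tilt.py <<'E'
from h import *
import pickle,sys
from scipy.ndimage import map_coordinates
def run(fn,ax=(.552,-.0105)):
    f=pickle.load(open(fn,'rb'));g=cv2.GaussianBlur(cv2.cvtColor(f['color'],cv2.COLOR_RGB2GRAY),(0,0),.6).astype(float)
    o,_=ray(f,300,200);v=np.array(ax)-o[:2];d=v/np.linalg.norm(v);n=np.array([d[1],-d[0]]) # n: to the right of view
    # shank edge check at v=208,210 : signed side distance of rays from the axis
    side=[]
    for vv in(207,208,209):
        r=g[vv]
        def cross(a,b,th):
            for u in range(a,b):
                if (r[u]-th)*(r[u+1]-th)<=0: return u+(th-r[u])/(r[u+1]-r[u])
        for u in(cross(287,294,67),cross(302,309,71)):
            p,q=ray(f,u,vv);q2=q[:2];w=np.array(ax)-p[:2];side.append((q2[1]*w[0]-q2[0]*w[1])/np.linalg.norm(q2))
    side=np.array(side).reshape(-1,2).mean(0);print('shank sides',side,'centre off',side.mean())
    ax=np.array(ax);
    sh=-side.mean()
    # lower edge points -> z on cylinder r=.025 around (shifted) axis
    A=[];
    for u in range(289,304):
        col=g[198:209,u]; th=70 if u<301 else 76
        k=[i for i in range(3,10) if col[i]<th<=col[i+1]]
        if not k: continue
        vv=198+k[0]+(th-col[k[0]])/(col[k[0]+1]-col[k[0]])
        for s in(1,-1):
            c=ax+s*sh*n
            p,q=ray(f,u,vv);w=p[:2]-c;a=q[:2]@q[:2];b=w@q[:2];cc=w@w-.025**2;D=b*b-a*cc
            if D<0: continue
            t=(-b-D**.5)/a;P=p+t*q;A.append((s,u,round(vv,1),*np.round((P-[*c,0])*1000,1)))
    return A
for fn in sys.argv[1:]:
    print(fn)
    for r in run(fn):
        if r[0]==1: print(*r)
    print('--')
    for r in run(fn):
        if r[0]==-1: print(*r)
E
python3 tilt.py s5.pkl
```

```text
s5.pkl
shank sides [ 0.01955509 -0.01836925] centre off 0.0005929224511556953
1 291 202.6 16.7 -18.6 91.3
1 292 203.9 18.6 -16.7 87.8
1 293 204.6 20.2 -14.7 86.1
1 294 205.0 21.6 -12.6 85.6
1 295 205.2 22.7 -10.4 85.6
1 296 205.4 23.6 -8.1 84.9
1 297 205.3 24.3 -5.8 85.3
1 298 205.1 24.8 -3.4 85.7
1 299 204.8 25.0 -0.9 86.4
1 300 204.2 24.9 1.6 88.0
1 301 204.3 24.7 4.1 86.3
1 302 203.6 24.0 6.8 87.4
1 303 202.2 23.0 9.7 90.7
--
shank sides [ 0.01955509 -0.01836925] centre off 0.0005929224511556953
-1 291 202.6 15.5 -19.6 90.0
-1 292 203.9 17.6 -17.8 86.8
-1 293 204.6 19.4 -15.8 85.3
-1 294 205.0 20.9 -13.7 85.0
-1 295 205.2 22.2 -11.5 85.2
-1 296 205.4 23.2 -9.3 84.6
-1 297 205.3 24.0 -7.0 85.2
-1 298 205.1 24.6 -4.6 85.8
-1 299 204.8 24.9 -2.1 86.6
-1 300 204.2 25.0 0.4 88.4
-1 301 204.3 24.8 2.9 86.8
-1 302 203.6 24.4 5.5 88.2
-1 303 202.2 23.6 8.4 91.7
```

```bash
python3 - <<'E'
from h import *
import pickle
f=pickle.load(open('s5.pkl','rb'));g=cv2.cvtColor(f['color'],cv2.COLOR_RGB2GRAY)
for c in((.5538,-.0705,.125),):
    t=np.linspace(0,6.28,40);p=np.array([proj(f,(c[0]+.005*np.cos(a),c[1]+.005*np.sin(a),c[2])) for a in t]);print(p.min(0),p.max(0))
print(g[186:200:1,266:280])
# plate corners near: stand (-50,+-42.5)
ex=np.array([.03,-1]);ey=np.array([1,.03])
for a,b in((-.05,.0425),(-.05,-.0425),(.13,.0425)):
    q=np.array([.552,-.0105])+a*ex+b*ey;print(a,b,proj(f,(*q,.012)))
s=cv2.cvtColor(f['color'],cv2.COLOR_RGB2HSV);m=(s[...,1]<70).astype(np.uint8);m[:180]=0;m[:,:235]=0;m[:,325:]=0;m[245:]=0
k=max(cv2.findContours(m,0,1)[0],key=cv2.contourArea);print(cv2.approxPolyDP(cv2.convexHull(k),3,True).reshape(-1,2).tolist())
w=pickle.load(open('s3.pkl','rb'));
E
```

```text
[269.68721631 191.05847108] [273.94842506 194.33942859]
[[127 126 127 126 125 125 125 126 125 126 125 127 128 131]
 [126 125 125 126 126 124 124 124 125 128 128 128 129 131]
 [124 125 124 123 123 125 124 126 127 130 131 131 133 133]
 [122 121 121 121 124 128 129 130 132 133 134 135 134 135]
 [124 125 127 128 130 133 133 134 135 135 135 135 136 135]
 [131 134 135 135 132 127 132 133 135 135 134 133 132 132]
 [135 135 134 132 122 111 115 120 130 132 131 129 128 128]
 [134 135 134 129 109 103 103 108 124 127 126 125 124 122]
 [133 132 130 123  97  94  95  95 110 122 123 122 121 120]
 [128 126 126 120  87  78  77  81 103 120 121 120 120 122]
 [124 125 124 118  88  66  64  75  99 120 121 122 123 126]
 [124 124 122 118  93  67  63  67  88 120 125 124 127 127]
 [124 124 122 116  92  65  61  63  80 121 127 128 127 128]
 [122 122 121 118  96  61  56  55  81 122 129 128 129 129]]
-0.05 0.0425 (np.float64(321.60511331537657), np.float64(222.86238720839333))
-0.05 -0.0425 (np.float64(311.92026409186934), np.float64(198.23557523874115))
0.13 0.0425 (np.float64(252.57113956457619), np.float64(240.84270425377957))
[[320, 180], [319, 225], [253, 241], [247, 216], [286, 180]]
```

apply_moves:
  increments:
    - [0.39,0,0,3,0]
    - [0.39,0,0,8,0]
    - [0.39,0,0,12,0]
    - [0.39,0,0,15,0]
    - [0.39,0,10,10,0]
    - [0.39,0,20,0,0]
    - [0.39,0,25,0,0]
    - [0.39,0,15,0,0]
    - [0.39,0,0,0,0]
    - [0.39,0,0,0,0]

```text
clock: 26.28
ee_pos: [0.5518, 0.0607, 0.1926]
tcp_rot: [0.0, 0.718, -0.696, -0.0]
force: [0.2, -0.4, -0.0]
opening: 0.0336
gripper_force: 0.0
```

```bash
python3 - <<'E'
from h import *
import pickle
s=ctrl.state();print(s['ee_pos'],s['force'],s['clock'])
f=grab('wrist');pickle.dump(f,open('w3.pkl','wb'))
g=grab('scene');pickle.dump(g,open('s7.pkl','wb'))
c=cv2.cvtColor(f['color'],cv2.COLOR_RGB2BGR)[0:260,200:480]
a=cv2.resize(cv2.convertScaleAbs(c,alpha=1.4),(400,371),interpolation=cv2.INTER_CUBIC)
d=cv2.cvtColor(g['color'],cv2.COLOR_RGB2BGR)[150:220,262:337]
b=cv2.resize(cv2.convertScaleAbs(d,alpha=1.5),(398,371),interpolation=cv2.INTER_CUBIC)
cv2.imwrite('pics/v10.png',np.hstack([a,b]))
for z in(.119,.162): print(np.round((np.array(proj(f,(.552,-.0105,z)))-[200,0])*400/280))
def ell(f,z):
    return cv2.boundingRect(np.float32([proj(f,(.552+.025*np.cos(t),-.0105+.025*np.sin(t),z)) for t in np.linspace(0,6.28,60)]))
print(ell(f,.119),ell(f,.089))
E
```

```text
[0.55182029 0.06067381 0.19264195] [ 0.16969828 -0.44791694 -0.03618464] 26.2833
[184. 157.]
[185. 163.]
(288, 66, 82, 85) (292, 69, 72, 75)
```

View pics/v10.png

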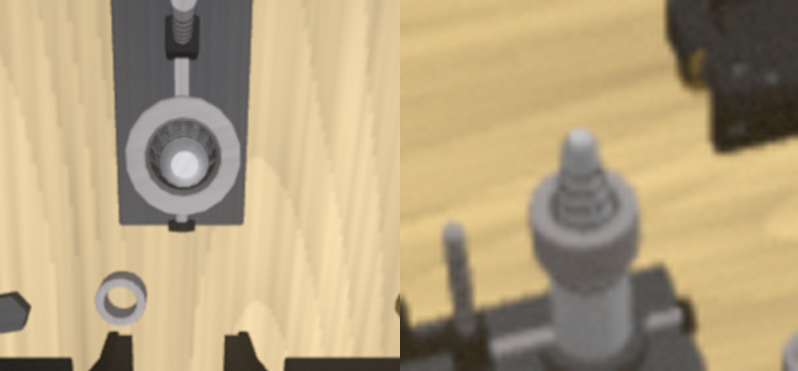

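The last picture's left half (wrist) shows the bushing rim at crop (183,155), concentric with the cone nose at (184,164) and with an even gap all round. The right half (scene) shows it level on the cone. I'll confirm its height and tilt with numbers.

```bash
python3 - <<'E'
from h import *
import pickle
f=pickle.load(open('w3.pkl','rb'));c=f['color'];g=cv2.cvtColor(c,cv2.COLOR_RGB2GRAY);hsv=cv2.cvtColor(c,cv2.COLOR_RGB2HSV)
print(g[105,280:380:2],hsv[105,280:380:2,1])
print(g[60:160:2,315])
m=((g>80)&(hsv[...,1]<70)).astype(np.uint8);m[:55]=0;m[160:]=0;m[:,:280]=0;m[:,378:]=0
m=cv2.morphologyEx(m,cv2.MORPH_OPEN,np.ones((5,5)))
cs,h=cv2.findContours(m,cv2.RETR_CCOMP,cv2.CHAIN_APPROX_NONE)
def ell(z,r=.025,cx=.552,cy=-.0105):
    return cv2.fitEllipse(np.float32([proj(f,(cx+r*np.cos(t),cy+r*np.sin(t),z)) for t in np.linspace(0,6.28,60)]))
for k,hh in zip(cs,h[0]):
    if cv2.contourArea(k)>300: print(hh[3],cv2.contourArea(k),np.round(np.hstack([*map(np.ravel,cv2.fitEllipse(k))]),2))
for z in(.113,.116,.119,.122,.125): print(z,ell(z)[:2],ell(z,.016)[:2])
E
python3 tilt.py s7.pkl | head -16
```

```text
[126  67  66  67 106 117 118 118 118 119 116  79  64  45  64  61  59  78
  87  93  97 101 105 111 116 120 115 109 104 100  97  92  70  63  53  44
  62  89 119 121 122 122 124 123  82  66  95 140 139 141] [78 29  4  8  7  9  6  8  6  6  6 12 12 22  8  8  4  3  6  5  5  3  7  5
  6  6  6  7  5  8  5  5  0  4 14 22 12  8  8  6  8  8  6  6  6  4 66 77
 76 77]
[ 65  64  65  64  67 103 120 121 121 122 120 121 118  89  65  59  60  69
  69  68  73  72  83  85  86  88  90  90  91  91  91  92  70  41  48  70
  75 110 123 122 122 124 124 124 105  69  68  67  71 129]
-1 864.0 [328.73 113.13  32.13  34.3    4.14]
-1 5403.0 [327.75 107.14  78.6   90.48   0.57]
1 2234.0 [327.7  109.58  53.15  53.6   18.66]
0.113 ((328.5426330566406, 107.76314544677734), (79.05070495605469, 81.6446304321289)) ((328.5413513183594, 108.60581970214844), (50.574127197265625, 52.214927673339844))
0.116 ((328.603515625, 107.94708251953125), (80.14421844482422, 82.76019287109375)) ((328.6021423339844, 108.81309509277344), (51.27320861816406, 52.92731857299805))
0.119 ((328.6661071777344, 108.13562774658203), (81.2684173583
[... 179 characters left out ...]
7973632812)) ((328.7289123535156, 109.2446060180664), (52.730987548828125, 54.412071228027344))
0.125 ((328.79669189453125, 108.52721405029297), (83.61421203613281, 86.29788970947266)) ((328.7950439453125, 109.46932220458984), (53.49140930175781, 55.186153411865234))
s7.pkl
shank sides [ 0.01986466 -0.01842936] centre off 0.0007176475307582395
1 291 202.4 16.9 -18.4 92.0
1 292 203.8 18.7 -16.6 88.4
1 293 204.4 20.3 -14.6 87.0
1 294 204.9 21.7 -12.5 86.2
1 295 205.1 22.8 -10.3 85.7
1 296 205.4 23.7 -8.0 84.9
1 297 205.4 24.3 -5.7 84.9
1 298 205.1 24.8 -3.3 85.7
1 299 204.9 25.0 -0.8 86.2
1 300 204.3 24.9 1.7 87.5
1 301 204.3 24.6 4.3 86.3
1 302 203.4 24.0 7.0 87.9
1 303 202.3 23.0 9.8 90.2
--
```

The bushing is square: the rim centre is within 0.6 mm of the axis and rim z is about 0.121. I'm going back to press to 15 N, compensating the side drift.

apply_moves:
  increments:
    - [0.39,0,-20,0,0]
    - [0.39,0,-30,0,0]
    - [0.39,0.2,-21.2,-5,0]
    - [0.39,0,0,-12,0]
    - [0.39,0,0,-12,0]
    - [0.39,0,0,-9,0]
    - [0.39,0,0,-4,0]
    - [0.39,0,0,0,0]
    - [0.39,0,0,0,0]
    - [0.39,0,0,0,0]

```text
clock: 27.22
ee_pos: [0.5526, -0.0114, 0.1513]
tcp_rot: [-0.0, 0.717, -0.697, 0.0]
force: [0.5, 0.7, 0.5]
opening: 0.0342
gripper_force: 0.0
```

apply_moves:
  increments:
    - [0.39,0,0,-0.5,0]
    - [0.39,0,0,-0.5,0]
    - [0.39,0,0,-0.5,0]
    - [0.39,-0.2,0,-0.5,0]
    - [0.39,-0.2,0,-0.5,0]
    - [0.39,-0.2,0,-0.5,0]
    - [0.39,-0.2,0,-0.5,0]
    - [0.39,0,0,0,0]
    - [0.39,0,0,0,0]
    - [0.39,0,0,0,0]

```text
clock: 28.05
ee_pos: [0.5515, -0.0116, 0.1475]
tcp_rot: [-0.0, 0.717, -0.697, 0.0]
force: [-1.6, 0.5, 4.2]
opening: 0.0338
gripper_force: 1.7
```

apply_moves:
  increments:
    - [0.39,-0.2,0,-0.5,0]
    - [0.39,-0.2,0,-0.5,0]
    - [0.39,-0.2,0,-0.5,0]
    - [0.39,0,0,0,0]
    - [0.39,0,0,0,0]
    - [0.39,0,0,0,0]
    - [0.39,0,0,0,0]
    - [0.39,0,0,0,0]
    - [0.39,0,0,0,0]
    - [0.39,0,0,0,0]

```text
clock: 28.88
ee_pos: [0.5514, -0.0116, 0.1474]
tcp_rot: [-0.001, 0.718, -0.697, 0.001]
force: [-2.7, 0.7, 10.2]
opening: 0.034
gripper_force: 4.8
```

```bash
python3 - <<'E'
from h import *
s=ctrl.state();print(s['ee_pos'],s['force'],s['ft_torque'])
E
```

```text
[ 0.55142244 -0.0116087   0.14742809] [-2.74107683  0.69932382 10.19088696] [ 0.34378308  0.6795368  -0.01655278]
```

apply_moves:
  increments:
    - [0.39,-0.2,0,-0.4,0]
    - [0.39,-0.2,0,-0.4,0]
    - [0.39,-0.2,0,-0.3,0]
    - [0.39,0,0,0,0]
    - [0.39,0,0,0,0]
    - [0.39,0,0,0,0]
    - [0.39,0,0,0,0]
    - [0.39,0,0,0,0]
    - [0.39,0,0,0,0]
    - [0.39,0,0,0,0]

```text
clock: 29.72
ee_pos: [0.5513, -0.0116, 0.1473]
tcp_rot: [-0.001, 0.718, -0.696, 0.001]
force: [-3.1, 0.7, 13.5]
opening: 0.034
gripper_force: 6.7
```

apply_moves:
  increments:
    - [0.39,-0.1,0,-0.25,0]
    - [0.39,-0.1,0,-0.25,0]
    - [0.39,0,0,0,0]
    - [0.39,0,0,0,0]
    - [0.39,0,0,0,0]
    - [0.39,0,0,0,0]
    - [0.39,0,0,0,0]
    - [0.39,0,0,0,0]
    - [0.39,0,0,0,0]
    - [0.39,0,0,0,0]

```text
clock: 30.55
ee_pos: [0.5513, -0.0116, 0.1473]
tcp_rot: [-0.001, 0.718, -0.696, 0.002]
force: [-3.7, 0.4, 15.6]
opening: 0.0342
gripper_force: 7.6
```

apply_moves:
  increments:
    - [0.39,0.5,0,2,0]
    - [0.39,0.5,0,3,0]
    - [0.39,0.5,0,6,0]
    - [0.39,0,0,12,0]
    - [0.39,0,0,18,0]
    - [0.39,0,0,18,0]
    - [0.39,0.5,-12,4,0]
    - [0.5,0.6,-25,0,0]
    - [0.5,0.7,-30,0,0]
    - [0.5,0.7,-20,0,0]

```text
clock: 31.38
ee_pos: [0.5533, -0.1006, 0.2064]
tcp_rot: [0.0, 0.717, -0.697, -0.0]
force: [0.2, 1.3, 0.4]
opening: 0.0418
gripper_force: 0.0
```

apply_moves:
  increments:
    - [0.5,0,-10,0,0]
    - [0.5,0,-3,0,0]
    - [0.5,0,0,0,0]
    - [0.5,0,0,0,0]
    - [0.5,0,0,0,0]
    - [0.5,0,0,0,0]
    - [0.5,0,0,0,0]
    - [0.5,0,0,0,0]
    - [0.5,0,0,0,0]
    - [0.5,0,0,0,0]

```text
clock: 32.22
ee_pos: [0.5539, -0.1114, 0.2071]
tcp_rot: [-0.0, 0.717, -0.697, 0.0]
force: [-1.3, -0.3, 0.3]
opening: 0.0433
gripper_force: 0.0
```

```bash
python3 - <<'E'
from h import *
import pickle
s=ctrl.state();print(s['ee_pos'],s['tcp_rot'],s['force'])
g=grab('scene');pickle.dump(g,open('s8.pkl','wb'))
t=pickle.load(open('f0.pkl','rb'))
f=t['scene'];G=cv2.cvtColor(f['color'],cv2.COLOR_RGB2GRAY)
print(G[202:222,252:276])
ax=np.array([.5525,-.0105]);ex=np.array([.03,-1]);ey=np.array([1,.03])
for q in(0,.01):
  for a,b in((.086,.005),(.104,.005),(.086,-.005),(.104,-.005)): print(q,a,b,np.round(proj(f,(*(ax+a*ex+b*ey),.08+q)),1))
T=t['top'];G=cv2.cvtColor(T['color'],cv2.COLOR_RGB2GRAY);print(G[202:214,352:372])
for a,b in((.086,.005),(.104,.005),(.086,-.005),(.104,-.005)): print(np.round(proj(T,(*(ax+a*ex+b*ey),.08)),1))
E
python3 tilt.py s8.pkl | head -16|tail -13
```

```text
[ 0.55392762 -0.1114077   0.2071001 ] [-5.58200431e-05  7.17373110e-01 -6.96689183e-01  2.66490037e-05] [-1.27244372 -0.2528421   0.33467198]
[[120 120 120 120 119 117 117 117 116 118 118 116 117 120 120 121 121 123
  114  67  52  56  65  93]
 [119 119 119 118 118 118 119 117 118 118 118 119 120 121 122 121 121 120
  113  72  56  55  60  89]
 [119 118 118 117 117 118 116 116 116 117 120 120 121 122 122 120 119 121
  115  81  56  57  57  80]
 [118 117 115 116 114 115 115 115 112  99 106 120 122 121 122 121 121 121
  117  94  58  48  54  79]
 [115 114 114 113 110  95  92  85  80  63  82 118 122 121 122 123 123 122
  119  98  61  55  56  79]
 [117 118 116 102  79  59  56  45  42  36  56  99 120 122 123 123 124 123
  123 109  63  50  53  71]
 [121 122 119  96  50  34  34  33  32  33  43  85 122 124 124 126 125 124
  123 113  64  54  56  62]
 [123 124 121 106  50  31  32  27  30  32  39  77 122 124 125 122 119 104
  100  86  56  56  57  52]
 [124 123 124 114  58  32  30  29  26  26  34  65 114 104 103  92  89  72
   64  46  48  51  51  54]
 [125 125 125 117  70  34  30  28  30  29  33  49
[... 2006 characters left out ...]
41  40  42  45  41  34  46  44  45  43  52  54  57
   58  55]
 [ 10  16  11   4  22  57  58  57  57  56  56  57  56  54  56  58  58  53
   52  59]
 [ 55  53  55  53  52  57  58  57  56  57  55  57  53  54  57  57  57  58
   58  54]
 [ 57  57  56  60  60  60  59  59  55  53  55  59  56  54  54  56  57  54
   56  56]]
[363.2 206.2]
[368.6 206.2]
[363.2 209.2]
[368.7 209.2]
1 292 203.8 18.6 -16.7 88.1
1 293 204.4 20.2 -14.7 86.9
1 294 204.9 21.6 -12.6 86.1
1 295 205.1 22.7 -10.4 85.7
1 296 205.4 23.6 -8.2 84.9
1 297 205.2 24.3 -5.8 85.9
1 298 204.9 24.8 -3.4 86.9
1 299 204.7 25.0 -1.0 86.8
1 300 204.3 25.0 1.6 87.6
1 301 204.3 24.7 4.1 86.3
1 302 203.5 24.1 6.8 87.7
1 303 202.2 23.1 9.6 90.4
--
```

Fin matches pointer value ≈ 0. Descending beside the fin.

apply_moves:
  increments:
    - [0.5,1.2,0,-8,0]
    - [0.5,0,0,-15,0]
    - [0.5,0,0,-20,0]
    - [0.5,0,0,-20,0]
    - [0.5,0,0,-20,0]
    - [0.5,0,0,-18,0]
    - [0.5,0,0,-12,0]
    - [0.5,0,0,-6,0]
    - [0.5,0,0,-2,0]
    - [0.5,0,0,0,0]

```text
clock: 33.1
ee_pos: [0.5551, -0.1117, 0.0857]
tcp_rot: [0.0, 0.717, -0.697, -0.0]
force: [1.0, 0.2, -0.6]
opening: 0.0431
gripper_force: 0.0
```

apply_moves:
  increments:
    - [0.3,0,0,0,0]
    - [0.2,0,0,0,0]
    - [0.1,0,0,0,0]
    - [0.08,0,0,0,0]
    - [0.08,0,0,0,0]
    - [0.08,0,0,0,0]
    - [0.08,0,0,0,0]
    - [0.08,0,0,0,0]
    - [0.08,0,0,0,0]
    - [0.08,0,0,0,0]

```text
clock: 33.93
ee_pos: [0.5551, -0.1116, 0.0861]
tcp_rot: [-0.0, 0.717, -0.697, 0.0]
force: [-0.7, 0.2, 1.2]
opening: 0.0093
gripper_force: 30.0
```

apply_moves:
  increments:
    - [0.08,0,0,2,0]
    - [0.08,0,0,4,0]
    - [0.08,0,0,6,0]
    - [0.08,0,0,7,0]
    - [0.08,0,0,7,0]
    - [0.08,0,0,6,0]
    - [0.08,0,0,5,0]
    - [0.08,0,0,3,0]
    - [0.08,0,0,0,0]
    - [0.08,0,0,0,0]

```text
clock: 34.77
ee_pos: [0.5551, -0.1116, 0.1265]
tcp_rot: [-0.0, 0.717, -0.697, 0.0]
force: [0.4, 1.1, 1.4]
opening: 0.0097
gripper_force: 30.0
```

apply_moves:
  increments:
    - [0.08,0,0,1,0]
    - [0.08,0,0,1,0]
    - [0.08,0,0,1,0]
    - [0.08,0,0,1,0]
    - [0.08,0,0,1,0]
    - [0.08,0,0,1,0]
    - [0.08,0,0,0,0]
    - [0.08,0,0,0,0]
    - [0.08,0,0,0,0]
    - [0.08,0,0,0,0]

```text
clock: 35.6
ee_pos: [0.5551, -0.1116, 0.1322]
tcp_rot: [-0.0, 0.717, -0.697, 0.0]
force: [0.4, 1.3, 0.2]
opening: 0.0099
gripper_force: 30.0
```

```bash
cat > fr.py <<'E'
from h import *
import pickle,sys
fz=[];tq=[]
g=grab('scene');pickle.dump(g,open('s9.pkl','wb'))
s=ctrl.state();print(s['clock'],s['ee_pos'],s['force'],s['ft_torque'])
G=cv2.cvtColor(g['color'],cv2.COLOR_RGB2GRAY)
print(G[192:214,276:294])
E
python3 fr.py
```

```text
35.65 [ 0.55512765 -0.11163018  0.13219143] [-0.21118385 -0.14361575 -0.48513063] [ 0.2355437  -0.19530179  0.00427277]
[[131 130 130 127 126 125 124 124 121 118  96  91  99 102 100  88  81  72]
 [126 125 124 124 123 121 121 122 123 120 104  79  91  99 101  99  96  89]
 [122 121 121 123 121 121 124 128 128 125 109  73  73  86  95 100 101 100]
 [120 122 121 123 125 126 127 129 129 126 115  71  62  69  77  87  94  99]
 [119 123 123 126 128 129 128 128 126 127 119  72  62  61  65  70  77  81]
 [119 125 127 126 127 127 128 128 128 127 120  80  63  62  63  62  63  65]
 [105 126 128 129 127 129 128 128 127 127 119  90  64  62  63  60  62  61]
 [ 91 127 129 129 129 127 127 125 125 123 121 106  76  64  63  61  61  61]
 [ 76 121 127 127 126 124 122 121 122 119 117 110  89  65  62  61  61  62]
 [ 57 101 122 124 123 122 120 117 114 110 108 106  97  79  64  61  60  61]
 [ 43  84 117 117 116 113 109 108 105 102 100 100  98  88  76  61  61  60]
 [ 37  70 107 108 106 102 101 100 100  91  90  88  87  83  80  71  61  61]
 [ 30  59  98 101  98  92  92  88  86  85  92 102 102  86  82  78  70  65]
 [ 29  52  88  89  86  86  93 102 105  86  90  89  87  73  77  80  79  75]
 [ 29  48  91 101 104  87  90  90  90  73  70  65  60  59  68  79  79  79]
 [ 27  39  76  89  90  71  70  65  61  56  56  56  56  58  68  79  80  80]
 [ 33  42  56  65  60  57  56  55  55  55  56  55  55  57  68  79  81  79]
 [ 44  49  53  57  55  55  54  56  55  55  55  56  55  56  62  78  80  79]
 [ 58  55  55  55  55  55  55  55  55  55  55  56  52  55  61  77  79  79]
 [ 54  56  55  55  55  54  55  56  56  56  55  54  52  53  58  77  79  79]
 [ 59  55  56  56  54  56  54  56  56  56  54  51  53  54  59  77  79  78]
 [ 61  56  57  55  55  57  53  55  55  53  54  56  52  54  60  74  79  79]]
```

apply_moves:
  increments:
    - [0.08,0,0,0.7,0]
    - [0.08,0,0,0.7,0]
    - [0.08,0,0,0.7,0]
    - [0.08,0,0,0.7,0]
    - [0.08,0,0,0.7,0]
    - [0.08,0,0,0.7,0]
    - [0.08,0,0,0.7,0]
    - [0.08,0,0,0.7,0]
    - [0.08,0,0,0.4,0]
    - [0.08,0,0,0,0]

```text
clock: 36.48
ee_pos: [0.5551, -0.1116, 0.1382]
tcp_rot: [-0.0, 0.717, -0.697, 0.0]
force: [1.2, -0.5, -0.7]
opening: 0.0095
gripper_force: 30.0
```

apply_moves:
  increments:
    - [0.08,0,0,0.4,0]
    - [0.08,0,0,0.4,0]
    - [0.08,0,0,0.4,0]
    - [0.08,0,0,0.4,0]
    - [0.08,0,0,0.4,0]
    - [0.08,0,0,0.4,0]
    - [0.08,0,0,0.4,0]
    - [0.08,0,0,0,0]
    - [0.08,0,0,0,0]
    - [0.08,0,0,0,0]

```text
clock: 37.32
ee_pos: [0.5551, -0.1116, 0.141]
tcp_rot: [-0.0, 0.717, -0.697, 0.0]
force: [0.2, 0.8, -1.2]
opening: 0.0096
gripper_force: 30.0
```

```bash
cat > fr.py <<'E'
from h import *
import pickle
F=[];T=[]
for i in range(8):
    g=grab('scene');s=ctrl.state();F.append(s['force']);T.append(s['ft_torque'])
pickle.dump(g,open('s9.pkl','wb'))
print(s['clock'],s['ee_pos'],np.mean(F,0).round(2),np.mean(T,0).round(3),np.std(F,0).round(2))
G=cv2.cvtColor(g['color'],cv2.COLOR_RGB2GRAY)
print(G[192:210,280:294])
E
python3 fr.py
```

```text
37.7167 [ 0.55510284 -0.11163489  0.14091985] [ 0.63  0.44 -0.56] [ 0.244 -0.27  -0.01 ] [0.48 0.37 0.71]
[[126 124 123 122 122 119  97  90  99 101 100  88  82  72]
 [123 121 121 123 123 121 104  78  91  98 102 100  95  89]
 [121 121 124 127 128 126 108  70  72  85  95 100 101 100]
 [126 126 129 129 128 128 116  72  63  68  78  88  95  99]
 [129 128 128 127 127 126 120  73  61  61  65  70  76  80]
 [127 127 128 128 127 127 118  79  62  62  60  62  63  64]
 [129 128 127 128 125 121 115  86  65  61  63  63  60  60]
 [126 124 120 117 113 111 105  92  70  61  61  60  62  61]
 [115 110 107 106 101 101 100  94  73  64  63  60  60  60]
 [102 102 101  99  91  90  88  85  82  82  67  60  59  60]
 [ 92  91  89  87  87  95 103 109 112 109  84  62  60  63]
 [ 95  97 103 110 113 116 120 125 124 119  92  73  60  62]
 [116 117 120 126 126 125 126 124 121 103  89  79  73  63]
 [128 127 127 127 123 108 105  99  91  75  79  82  78  74]
 [123 108 105 100  92  76  72  69  61  60  69  78  80  79]
 [ 92  76  74  67  61  57  56  56  55  56  68  79  79  79]
 [ 60  58  57  56  56  55  57  55  57  57  65  77  80  79]
 [ 55  55  56  55  57  55  54  56  54  57  63  79  80  77]]
```

apply_moves:
  increments:
    - [0.08,0,0,0.3,0]
    - [0.08,0,0,0.3,0]
    - [0.08,0,0,0.3,0]
    - [0.08,0,0,0.3,0]
    - [0.08,0,0,0.3,0]
    - [0.08,0,0,0,0]
    - [0.08,0,0,0,0]
    - [0.08,0,0,0,0]
    - [0.08,0,0,0,0]
    - [0.08,0,0,0,0]

```text
clock: 38.55
ee_pos: [0.5551, -0.1116, 0.1424]
tcp_rot: [-0.0, 0.717, -0.697, 0.0]
force: [1.5, 0.3, -1.4]
opening: 0.0099
gripper_force: 30.0
```

apply_moves:
  increments:
    - [0.08,0,0,0.3,0]
    - [0.08,0,0,0.3,0]
    - [0.08,0,0,0.3,0]
    - [0.08,0,0,0.3,0]
    - [0.08,0,0,0.3,0]
    - [0.08,0,0,0,0]
    - [0.08,0,0,0,0]
    - [0.08,0,0,0,0]
    - [0.08,0,0,0,0]
    - [0.08,0,0,0,0]

```text
clock: 39.38
ee_pos: [0.5551, -0.1116, 0.1439]
tcp_rot: [0.0, 0.717, -0.697, 0.0]
force: [1.9, 0.7, -1.4]
opening: 0.0098
gripper_force: 30.0
```

```bash
python3 fr.py
```

```text
39.7833 [ 0.55511399 -0.11162447  0.14393052] [ 0.95  0.81 -0.87] [ 0.29  -0.297  0.019] [0.46 0.36 0.36]
[[126 126 124 124 122 117  95  91  98 100  98  87  81  71]
 [122 122 122 121 123 122 102  79  89  98 101  99  96  89]
 [120 121 124 126 128 125 108  70  72  86  93 101 101 100]
 [126 126 127 128 128 128 114  72  62  68  78  87  95  99]
 [128 128 128 127 126 125 118  72  62  62  64  70  76  79]
 [128 128 128 128 126 125 117  77  61  61  63  63  62  65]
 [128 126 124 119 117 113 107  82  63  62  62  62  61  63]
 [117 113 111 109 104 101 100  89  69  63  61  63  61  60]
 [105 102 102 100  99  93  90  84  72  64  61  62  63  61]
 [ 99  93  91  86  87  93  94 100 105  93  68  62  61  61]
 [ 89  94  93 101 110 115 114 121 121 113  84  62  60  61]
 [110 116 116 119 125 125 125 126 126 118  92  72  60  61]
 [125 126 127 127 127 125 125 125 120 103  90  79  71  65]
 [129 128 128 127 122 108 106  99  92  76  78  79  79  74]
 [122 108 104 101  91  75  72  67  61  59  70  81  79  77]
 [ 92  76  74  67  59  57  55  56  54  57  69  78  79  80]
 [ 61  58  56  57  55  56  56  56  57  56  67  78  81  79]
 [ 56  55  57  54  57  56  56  56  56  56  62  76  80  80]]
```

apply_moves:
  increments:
    - [0.08,0,0,0.3,0]
    - [0.08,0,0,0.3,0]
    - [0.08,0,0,0.3,0]
    - [0.08,0,0,0.3,0]
    - [0.08,0,0,0.3,0]
    - [0.08,0,0,0,0]
    - [0.08,0,0,0,0]
    - [0.08,0,0,0,0]
    - [0.08,0,0,0,0]
    - [0.08,0,0,0,0]

```text
clock: 40.62
ee_pos: [0.5551, -0.1116, 0.1452]
tcp_rot: [-0.0, 0.717, -0.697, -0.0]
force: [1.4, 0.2, -3.1]
opening: 0.0099
gripper_force: 30.0
```

apply_moves:
  increments:
    - [0.08,0,0,0.25,0]
    - [0.08,0,0,0.25,0]
    - [0.08,0,0,0.25,0]
    - [0.08,0,0,0.25,0]
    - [0.08,0,0,0,0]
    - [0.08,0,0,0,0]
    - [0.08,0,0,0,0]
    - [0.08,0,0,0,0]
    - [0.08,0,0,0,0]
    - [0.08,0,0,0,0]

```text
clock: 41.45
ee_pos: [0.5551, -0.1116, 0.1463]
tcp_rot: [0.0, 0.717, -0.697, -0.0]
force: [3.0, -0.4, -5.9]
opening: 0.0095
gripper_force: 30.0
```

```bash
sed -i '/^print(G/d' fr.py; python3 fr.py
```

```text
41.85 [ 0.55506637 -0.11160506  0.14632947] [ 2.16  0.35 -5.74] [ 0.182 -0.818 -0.004] [0.38 0.59 0.42]
```

```bash
cat > reg.py <<'E'
from h import *
import pickle
A=pickle.load(open('s8.pkl','rb'))['color'];B=pickle.load(open('s9.pkl','rb'))['color']
A,B=[cv2.cvtColor(x,cv2.COLOR_RGB2GRAY).astype(np.float32) for x in(A,B)]
crit=(3,100,1e-6)
for n,(v0,v1,u0,u1) in {'bushing':(184,203,290,312),'rimlow':(188,199,287,309),'nose':(170,184,288,304),'shank':(203,216,287,309),'smallb':(208,226,330,350)}.items():
    w=np.eye(2,3,dtype=np.float32)
    try: c,w=cv2.findTransformECC(A[v0:v1,u0:u1],B[v0:v1,u0:u1],w,cv2.MOTION_TRANSLATION,crit,None,3);print(n,round(c,4),w[:,2].round(3),np.abs(A-B)[v0:v1,u0:u1].mean().round(2))
    except Exception as e: print(n,'fail')
E
python3 reg.py
```

```text
bushing 0.9806 [ 0.106 -0.141] 1.89
rimlow 0.9103 [ 0.139 -0.197] 2.6
nose 0.9671 [0.107 0.431] 0.89
shank 0.7937 [ 0.173 -0.204] 2.83
smallb 0.9998 [ 0.001 -0.02 ] 0.95
```

```bash
python3 - <<'E'
from h import *
import pickle
g=lambda n:cv2.cvtColor(pickle.load(open(n,'rb'))['color'],cv2.COLOR_RGB2GRAY).astype(int)
a,b,c=g('s7.pkl'),g('s8.pkl'),g('s9.pkl')
d=c-a;np.set_printoptions(linewidth=220)
print(d[174:210,284:314])
E
sed 's/s8.pkl/s7.pkl/' reg.py | python3 -
```

```text
[[ 0  1  1 ...  0  2  1]
 [ 0  1  1 ...  0  2  2]
 [ 0  1  0 ...  2  1  3]
 ...
 [ 0 -2 -2 ...  0  0  0]
 [ 0 -2 -1 ...  0  1  0]
 [ 0  0  0 ...  0  1  3]]
bushing 0.9847 [ 0.099 -0.139] 1.89
rimlow 0.9135 [ 0.11  -0.209] 2.64
nose 0.9977 [ 0.011 -0.012] 0.85
shank 0.7648 [ 0.182 -0.229] 2.87
smallb 0.9998 [-0.009 -0.002] 1.02
```

```bash
cat > reg.py <<'E'
from h import *
import pickle,sys
def reg(a,b):
    A,B=[cv2.cvtColor(pickle.load(open(x,'rb'))['color'],cv2.COLOR_RGB2GRAY).astype(np.float32) for x in(a,b)]
    for n,(v0,v1,u0,u1) in {'upper':(180,198,284,313),'right':(180,206,297,313),'lowright':(194,207,294,312),'nose':(170,180,288,304)}.items():
        w=np.eye(2,3,dtype=np.float32)
        try: c,w=cv2.findTransformECC(A[v0:v1,u0:u1],B[v0:v1,u0:u1],w,cv2.MOTION_TRANSLATION,(3,100,1e-6),None,3);print(a,b,n,round(c,4),w[:,2].round(3))
        except Exception as e: print(n,'fail')
reg('s7.pkl','s8.pkl');reg('s7.pkl','s9.pkl')
E
python3 reg.py
```

```text
s7.pkl s8.pkl upper 0.9991 [-0.05  -0.023]
s7.pkl s8.pkl right 0.9997 [-0.029 -0.027]
s7.pkl s8.pkl lowright 0.999 [-0.014 -0.024]
s7.pkl s8.pkl nose 0.9993 [0.001 0.01 ]
s7.pkl s9.pkl upper 0.9726 [ 0.11  -0.124]
s7.pkl s9.pkl right 0.9958 [ 0.061 -0.033]
s7.pkl s9.pkl lowright 0.9952 [ 0.026 -0.025]
s7.pkl s9.pkl nose 0.9993 [-0.031 -0.008]
```

```bash
python3 - <<'E'
from h import *
import pickle,sys
np.set_printoptions(linewidth=250,threshold=sys.maxsize)
g=lambda n:cv2.cvtColor(pickle.load(open(n,'rb'))['color'],cv2.COLOR_RGB2GRAY).astype(int)
a,c=g('s8.pkl'),g('s9.pkl')
for v in range(176,206): print(v,(c-a)[v,280:313])
E
```

```text
176 [ 1 -1  1  0  1  2  1  0  1  2  1  0  0  0 -1  2  1 -1  0  0  1 -1  0  1  0  2 -1  0  0 -2  1  1  1]
177 [ 1  0  1  1  0 -2  0  1  1  1  1 -1 -1  2  0  2 -1  0 -1 -1  2  1  0  1  1  0  1  1  2  0  0  1 -1]
178 [ 1  0  1  1  0  0  0  0  0  0  1  0  2  0  1  2  0  0  1  1  2  2  1  0  0  1 -3  1  1  0  1  2  0]
179 [ 1  0  0  2  0  2  1  0  2  0  1 -1  1  1  1  1  0  1  0  0  1  1  1  1 -1  0  0  1 -1 -1  0  1 -1]
180 [-1  1  0  0  1  2  2  0  1  0  1  1  0  2 -2  1  1  0 -2  0 -1  0  0  1 -1  2  2  0  1  0  0  0  0]
181 [ 1  1  1  0  0  0  1  2  0  2  0 -2  1  0  1  0  1  0  1  0 -3 -2 -3  0  0  1  1 -1  2 -1  1  1  0]
182 [-1  0  2  1 -2 -1 -2  2  0  1  2 -2  1  0  1 -1  1  0  1 -1 -3 -2 -1 -1 -1  2 -1  2  0  2  1  0  1]
183 [ 0  0 -1  0  2  1  0  0  6  1  3 -1 -1  1 -2  0  0  0  0  1  1  1  2 -2 -7 -5  0  0  1  1  0  2  1]
184 [ 1 -1 -1  2  1  2  1  1  5  3  2 -2  0  1  0  1  2 -1  1  0 -1 -4  0  0 -6 -4  0  1  0  0  1  2  1]
185 [ 0  1  0  0  1  1  1  3  1 -2  2  1 -1 -2  1  0  0  4  0  0  0 -1 -5  0 -1 -4 -1  1  0  1  0  0  1]
186 [ 1  1  0  0 -1  1  5  0 -2  1  4  0  1 -1 -1 
[... 1679 characters left out ...]
 -34 -26 -11   1   0   0   1   3  -1  -1  -1  -2  -1   2   0   0  -2  -1   2  -1   1   3   1  -1  -1  -2   2]
201 [-36 -36 -36 -29 -26 -15 -14  -8  -2   8   6   2   3  -1  -1   0   2  -1  -2  -2  -1   0   1  -1   2   2  -2  -2   0  -1   0   2  -1]
202 [-26 -15 -13 -10  -6  -1   0   0   0   2   1   5   3  -1   0   0   0  -2   1   0  -1  -2   3   1   0   1   3  -2  -1  -1  -1  -1   0]
203 [-8  0  0  1 -2 -1  0  1  2  1  0  0  1  2  5  0  3  1  2  0  6  0  0  0  1  1 -1 -1  1 -1  2  0 -1]
204 [ 1  0  0  0  2  1 -1  1  0  0 -2  1 -1 -2  3  2  0  0  1 -2  2  2  1  1  1  0 -2  0  0  2  1 -1  1]
205 [ 1  0  1  0  0  0 -1 -1  2 -1 -1  1  1  0  0  0  2  0 -1  0  2 -1  0  1 -2 -2 -1  0  1  0  1 -1  0]
```

Raising showed about 4 N of contact, and the image difference shows the tongue side of the bushing lifted by a fraction of a mm. To mend it, I'll lower the pointer, press the bushing home again, then raise more gently. First touch was at TCP z of about 0.1448.

apply_moves:
  increments:
    - [0.08,0,0,-1,0]
    - [0.08,0,0,-1,0]
    - [0.08,0,0,-1,0]
    - [0.08,0,0,-1.3,0]
    - [0.08,0,0,0,0]
    - [0.08,0,0,0,0]
    - [0.5,0,0,0,0]
    - [0.5,0,0,0,0]
    - [0.5,0,0,0,0]
    - [0.5,0,0,0,0]

```text
clock: 42.68
ee_pos: [0.5549, -0.1118, 0.1419]
tcp_rot: [0.0, 0.717, -0.697, -0.0]
force: [-0.1, 0.4, 0.1]
opening: 0.0288
gripper_force: 0.0
```

apply_moves:
  increments:
    - [0.5,0,0,10,0]
    - [0.5,0,0,20,0]
    - [0.5,0,0,20,0]
    - [0.39,0,10,8,0]
    - [0.39,-0.8,25,0,0]
    - [0.39,-0.8,30,0,0]
    - [0.39,-0.9,25,0,0]
    - [0.39,-0.5,10.6,0,0]
    - [0.39,0,0,0,0]
    - [0.39,0,0,0,0]

```text
clock: 43.52
ee_pos: [0.552, -0.0104, 0.2001]
tcp_rot: [0.0, 0.718, -0.696, -0.0]
force: [0.1, -0.6, -0.1]
opening: 0.0338
gripper_force: 0.0
```

apply_moves:
  increments:
    - [0.39,0,-0.4,-10,0]
    - [0.39,0,0,-14,0]
    - [0.39,0,0,-13,0]
    - [0.39,0,0,-8,0]
    - [0.39,0,0,-3,0]
    - [0.39,0,0,-1,0]
    - [0.39,0,0,0,0]
    - [0.39,0,0,0,0]
    - [0.39,0,0,0,0]
    - [0.39,0,0,0,0]

```text
clock: 44.35
ee_pos: [0.5524, -0.0114, 0.1517]
tcp_rot: [-0.001, 0.717, -0.697, 0.0]
force: [-0.1, -0.6, -0.3]
opening: 0.0337
gripper_force: 0.0
```

apply_moves:
  increments:
    - [0.39,0,0,-0.5,0]
    - [0.39,0,0,-0.5,0]
    - [0.39,0,0,-0.5,0]
    - [0.39,-0.2,0,-0.5,0]
    - [0.39,-0.2,0,-0.5,0]
    - [0.39,-0.2,0,-0.5,0]
    - [0.39,-0.2,0,-0.5,0]
    - [0.39,-0.2,0,-0.5,0]
    - [0.39,0,0,0,0]
    - [0.39,0,0,0,0]

```text
clock: 45.18
ee_pos: [0.5515, -0.0115, 0.1478]
tcp_rot: [-0.0, 0.717, -0.697, 0.001]
force: [0.0, -0.3, 5.8]
opening: 0.034
gripper_force: 2.5
```

apply_moves:
  increments:
    - [0.39,-0.2,0,-0.5,0]
    - [0.39,-0.2,0,-0.5,0]
    - [0.39,-0.2,0,-0.5,0]
    - [0.39,-0.1,0,-0.3,0]
    - [0.39,0,0,0,0]
    - [0.39,0,0,0,0]
    - [0.39,0,0,0,0]
    - [0.39,0,0,0,0]
    - [0.39,0,0,0,0]
    - [0.39,0,0,0,0]

```text
clock: 46.02
ee_pos: [0.5514, -0.0117, 0.1475]
tcp_rot: [-0.001, 0.718, -0.696, 0.001]
force: [-1.8, -0.7, 11.1]
opening: 0.034
gripper_force: 5.7
```

apply_moves:
  increments:
    - [0.39,-0.1,0,-0.4,0]
    - [0.39,-0.1,0,-0.4,0]
    - [0.39,-0.1,0,-0.4,0]
    - [0.39,0,0,0,0]
    - [0.39,0,0,0,0]
    - [0.39,0,0,0,0]
    - [0.39,0,0,0,0]
    - [0.39,0,0,0,0]
    - [0.39,0,0,0,0]
    - [0.39,0,0,0,0]

```text
clock: 46.85
ee_pos: [0.5514, -0.0118, 0.1472]
tcp_rot: [-0.001, 0.718, -0.696, 0.002]
force: [-3.3, -0.5, 15.9]
opening: 0.0338
gripper_force: 7.7
```

apply_moves:
  increments:
    - [0.39,0.5,0,2,0]
    - [0.39,0.5,0,3,0]
    - [0.39,0.5,0,6,0]
    - [0.39,0,0,12,0]
    - [0.39,0,0,18,0]
    - [0.39,0,0,18,0]
    - [0.39,0.8,-12,0,0]
    - [0.5,0.8,-30,0,0]
    - [0.5,0.9,-34,0,0]
    - [0.5,0.8,-24,0,0]

```text
clock: 47.68
ee_pos: [0.5543, -0.1132, 0.2022]
tcp_rot: [0.0, 0.717, -0.697, -0.001]
force: [0.6, 0.3, 0.8]
opening: 0.042
gripper_force: 0.0
```

```bash
python3 - <<'E'
from h import *
import pickle
g=grab('scene');pickle.dump(g,open('s10.pkl','wb'));s=ctrl.state();print(s['clock'],s['ee_pos'])
import reg
reg.reg('s7.pkl','s10.pkl');reg.reg('s8.pkl','s10.pkl')
E
```

```text
47.7333 [ 0.55417276 -0.11607984  0.20200753]
s7.pkl s8.pkl upper 0.9991 [-0.05  -0.023]
s7.pkl s8.pkl right 0.9997 [-0.029 -0.027]
s7.pkl s8.pkl lowright 0.999 [-0.014 -0.024]
s7.pkl s8.pkl nose 0.9993 [0.001 0.01 ]
s7.pkl s9.pkl upper 0.9726 [ 0.11  -0.124]
s7.pkl s9.pkl right 0.9958 [ 0.061 -0.033]
s7.pkl s9.pkl lowright 0.9952 [ 0.026 -0.025]
s7.pkl s9.pkl nose 0.9993 [-0.031 -0.008]
s7.pkl s10.pkl upper 0.9982 [ 0.029 -0.049]
s7.pkl s10.pkl right 0.9993 [ 0.048 -0.023]
s7.pkl s10.pkl lowright 0.9985 [ 0.034 -0.012]
s7.pkl s10.pkl nose 0.8174 [0.258 0.999]
s8.pkl s10.pkl upper 0.9972 [ 0.07  -0.017]
s8.pkl s10.pkl right 0.9991 [ 0.062 -0.013]
s8.pkl s10.pkl lowright 0.9977 [ 0.038 -0.028]
s8.pkl s10.pkl nose 0.7845 [0.132 1.294]
```

apply_moves:
  increments:
    - [0.5,0.9,4.5,-5,0]
    - [0.5,0,0,-12,0]
    - [0.5,0,0,-15,0]
    - [0.5,0,0,-15,0]
    - [0.5,0,0,-9,0]
    - [0.5,0,0,-4,0]
    - [0.5,0,0,0,0]
    - [0.5,0,0,0,0]
    - [0.4,0,0,0,0]
    - [0.3,0,0,0,0]

```text
clock: 48.57
ee_pos: [0.5563, -0.1068, 0.1439]
tcp_rot: [-0.001, 0.717, -0.697, 0.001]
force: [-0.3, -0.7, -0.2]
opening: 0.0366
gripper_force: 0.0
```

apply_moves:
  increments:
    - [0.2,0,0,0,0]
    - [0.1,0,0,0,0]
    - [0.08,0,0,0,0]
    - [0.08,0,0,0,0]
    - [0.08,0,0,0,0]
    - [0.08,0,0,0,0]
    - [0.08,0,0,0,0]
    - [0.08,0,0,0,0]
    - [0.08,0,0,0,0]
    - [0.08,0,0,0,0]

```text
clock: 49.4
ee_pos: [0.5551, -0.107, 0.1428]
tcp_rot: [0.001, 0.717, -0.697, -0.001]
force: [-2.8, -0.1, 0.7]
opening: 0.0097
gripper_force: 30.0
```

```bash
python3 fr.py
```

```text
49.8 [ 0.55516358 -0.10699604  0.14280245] [-3.93  0.1   0.5 ] [0.085 1.13  0.064] [0.78 0.33 0.44]
```

apply_moves:
  increments:
    - [0.08,-0.4,0,0,0]
    - [0.08,-0.4,0,0,0]
    - [0.08,-0.3,0,0,0]
    - [0.08,0,0,0.3,0]
    - [0.08,0,0,0.3,0]
    - [0.08,0,0,0.3,0]
    - [0.08,0,0,0.3,0]
    - [0.08,0,0,0.3,0]
    - [0.08,0,0,0,0]
    - [0.08,0,0,0,0]

```text
clock: 50.63
ee_pos: [0.555, -0.107, 0.1447]
tcp_rot: [-0.0, 0.717, -0.697, 0.0]
force: [-1.4, -1.2, -1.3]
opening: 0.0098
gripper_force: 30.0
```

```bash
python3 fr.py
```

```text
51.0333 [ 0.55498649 -0.10693567  0.14472459] [-1.09 -1.16 -1.55] [-0.237  0.299  0.037] [0.46 0.43 0.29]
```

apply_moves:
  increments:
    - [0.08,0,0,0.15,0]
    - [0.08,0,0,0.15,0]
    - [0.08,0,0,0,0]
    - [0.08,0,0,0,0]
    - [0.08,0,0,0,0]
    - [0.08,0,0,0,0]
    - [0.08,0,0,0,0]
    - [0.08,0,0,0,0]
    - [0.08,0,0,0,0]
    - [0.08,0,0,0,0]

```text
clock: 51.87
ee_pos: [0.555, -0.107, 0.145]
tcp_rot: [-0.0, 0.717, -0.697, 0.0]
force: [1.2, -1.8, -1.5]
opening: 0.01
gripper_force: 30.0
```

```bash
python3 fr.py; python3 -c "
import reg
print();reg.reg('s10.pkl','s9.pkl')"|tail -4
```

```text
52.2667 [ 0.55494897 -0.10694041  0.14497033] [ 0.89 -1.89 -1.66] [-0.427 -0.345  0.027] [0.51 0.52 0.35]
s10.pkl s9.pkl upper 0.9998 [-0.019  0.018]
s10.pkl s9.pkl right 0.9998 [-0.025 -0.001]
s10.pkl s9.pkl lowright 0.9996 [-0.03   0.006]
s10.pkl s9.pkl nose 0.8309 [0.044 0.98 ]
```

apply_moves:
  increments:
    - [0.08,0,0,0.2,0]
    - [0.08,0,0,0.2,0]
    - [0.08,0,0,0,0]
    - [0.08,0,0,0,0]
    - [0.08,0,0,0,0]
    - [0.08,0,0,0,0]
    - [0.08,0,0,0,0]
    - [0.08,0,0,0,0]
    - [0.08,0,0,0,0]
    - [0.08,0,0,0,0]

```text
clock: 53.1
ee_pos: [0.5549, -0.1069, 0.1454]
tcp_rot: [-0.0, 0.717, -0.697, 0.0]
force: [1.5, -1.9, -1.3]
opening: 0.0092
gripper_force: 30.0
```

```bash
sed -i 's/range(8)/range(5)/' fr.py; python3 fr.py; python3 -c "
import reg
print();reg.reg('s10.pkl','s9.pkl')"|tail -4
```

```text
53.35 [ 0.55491539 -0.1069328   0.14538538] [ 2.63 -1.89 -0.66] [-0.497 -0.711  0.02 ] [0.25 0.37 0.58]
s10.pkl s9.pkl upper 0.9999 [-0.007  0.011]
s10.pkl s9.pkl right 0.9999 [-0.026 -0.003]
s10.pkl s9.pkl lowright 0.9995 [-0.029  0.011]
s10.pkl s9.pkl nose 0.9995 [0.012 0.026]
```

apply_moves:
  increments:
    - [0.08,0.3,0,0.2,0]
    - [0.08,0.2,0,0.2,0]
    - [0.08,0,0,0,0]
    - [0.08,0,0,0,0]
    - [0.08,0,0,0,0]
    - [0.08,0,0,0,0]
    - [0.08,0,0,0,0]
    - [0.08,0,0,0,0]
    - [0.08,0,0,0,0]
    - [0.08,0,0,0,0]

```text
clock: 54.18
ee_pos: [0.555, -0.1069, 0.1455]
tcp_rot: [0.0, 0.717, -0.697, -0.0]
force: [1.3, -1.9, -1.7]
opening: 0.01
gripper_force: 30.0
```

```bash
python3 fr.py; python3 -c "
import reg
print();reg.reg('s10.pkl','s9.pkl')"|tail -4
```

```text
54.4333 [ 0.55498581 -0.10695359  0.14555975] [ 1.01 -1.79 -2.22] [-0.499 -0.333  0.064] [0.65 0.46 0.44]
s10.pkl s9.pkl upper 0.9999 [-0.019 -0.007]
s10.pkl s9.pkl right 0.9999 [-0.016  0.01 ]
s10.pkl s9.pkl lowright 0.9992 [-0.054  0.013]
nose fail
```

apply_moves:
  increments:
    - [0.08,0,0,0.1,0]
    - [0.08,0,0,0.1,0]
    - [0.08,0,0,0,0]
    - [0.08,0,0,0,0]
    - [0.08,0,0,0,0]
    - [0.08,0,0,0,0]
    - [0.08,0,0,0,0]
    - [0.08,0,0,0,0]
    - [0.08,0,0,0,0]
    - [0.08,0,0,0,0]

```text
clock: 55.27
ee_pos: [0.555, -0.107, 0.1458]
tcp_rot: [0.0, 0.717, -0.697, -0.0]
force: [0.2, -1.9, -1.7]
opening: 0.0097
gripper_force: 30.0
```

```bash
python3 fr.py; python3 -c "
import reg
print();reg.reg('s10.pkl','s9.pkl')"|tail -4
```

```text
55.5167 [ 0.55499181 -0.10693076  0.1457616 ] [-0.46 -2.2  -1.72] [-0.459  0.083  0.032] [0.39 0.68 0.59]
s10.pkl s9.pkl upper 0.9998 [-0.021  0.005]
s10.pkl s9.pkl right 0.9999 [-0.018  0.018]
s10.pkl s9.pkl lowright 0.9997 [-0.031  0.027]
s10.pkl s9.pkl nose 0.8701 [0.031 0.632]
```

apply_moves:
  increments:
    - [0.08,0,0,0.15,0]
    - [0.08,0,0,0.15,0]
    - [0.08,0,0,0,0]
    - [0.08,0,0,0,0]
    - [0.08,0,0,0,0]
    - [0.08,0,0,0,0]
    - [0.08,0,0,0,0]
    - [0.08,0,0,0,0]
    - [0.08,0,0,0,0]
    - [0.08,0,0,0,0]

```text
clock: 56.35
ee_pos: [0.555, -0.107, 0.1461]
tcp_rot: [0.0, 0.717, -0.697, -0.0]
force: [-0.9, -1.1, -1.9]
opening: 0.0101
gripper_force: 30.0
```

```bash
python3 fr.py; python3 -c "
import reg
print();reg.reg('s10.pkl','s9.pkl')"|tail -4
```

```text
56.6 [ 0.55505504 -0.1069493   0.14610491] [-1.08 -1.84 -1.83] [-0.476  0.337  0.032] [0.57 0.62 0.36]
s10.pkl s9.pkl upper 0.9998 [-0.025  0.025]
s10.pkl s9.pkl right 0.9999 [-0.008  0.025]
s10.pkl s9.pkl lowright 0.9991 [-0.031  0.021]
s10.pkl s9.pkl nose 0.7009 [0.075 1.814]
```

apply_moves:
  increments:
    - [0.08,0,0,0.2,0]
    - [0.08,0,0,0.2,0]
    - [0.08,0,0,0,0]
    - [0.08,0,0,0,0]
    - [0.08,0,0,0,0]
    - [0.08,0,0,0,0]
    - [0.08,0,0,0,0]
    - [0.08,0,0,0,0]
    - [0.08,0,0,0,0]
    - [0.08,0,0,0,0]

```text
clock: 57.43
ee_pos: [0.555, -0.1069, 0.1464]
tcp_rot: [0.0, 0.717, -0.697, -0.0]
force: [-0.6, -1.5, -5.0]
opening: 0.0098
gripper_force: 30.0
```

```bash
python3 fr.py; python3 -c "
import reg
print();reg.reg('s10.pkl','s9.pkl')"|tail -4
```

```text
57.6833 [ 0.55505543 -0.10691956  0.14640045] [-1.32 -1.71 -3.75] [-0.506  0.385  0.033] [0.57 0.39 0.68]
s10.pkl s9.pkl upper 0.9998 [-0.031  0.014]
s10.pkl s9.pkl right 0.9998 [-0.012  0.018]
s10.pkl s9.pkl lowright 0.9991 [-0.043  0.021]
s10.pkl s9.pkl nose 0.8297 [0.208 1.465]
```

Contact found: Fz is −3.75 N against −1.8 N while sliding, and the bushing has not moved. I'm letting go now and backing off.

apply_moves:
  increments:
    - [0.5,0,0,0,0]
    - [0.5,0,0,0,0]
    - [0.5,0,0,0,0]
    - [0.5,0,0,0,0]
    - [0.5,0,0,0,0]
    - [0.5,0,0,0,0]
    - [0.5,0,0,3,0]
    - [0.5,0,0,8,0]
    - [0.5,0,0,15,0]
    - [0.5,0,0,20,0]

```text
clock: 58.52
ee_pos: [0.5545, -0.1069, 0.1924]
tcp_rot: [0.001, 0.717, -0.697, -0.001]
force: [-0.3, 0.8, -0.2]
opening: 0.0433
gripper_force: 0.0
```

apply_moves:
  increments:
    - [0.5,0,0,20,0]
    - [0.5,0,-10,20,0]
    - [0.5,0,-20,10,0]
    - [0.5,0,-25,0,0]
    - [0.5,0,-20,0,0]
    - [0.5,0,-10,0,0]
    - [0.5,0,0,0,0]
    - [0.5,0,0,0,0]
    - [0.5,0,0,0,0]
    - [0.5,0,0,0,0]

```text
clock: 59.35
ee_pos: [0.5552, -0.191, 0.2425]
tcp_rot: [0.0, 0.718, -0.696, -0.0]
force: [-0.6, -0.2, 1.0]
opening: 0.0438
gripper_force: 0.0
```

```bash
cp s9.pkl s11.pkl; python3 fr.py; python3 -c "
import reg
print();reg.reg('s10.pkl','s9.pkl')
print('tongue/bar:')
from h import *
import pickle
g=lambda n:cv2.cvtColor(pickle.load(open(n,'rb'))['color'],cv2.COLOR_RGB2GRAY).astype(int)
print(np.abs(g('s9.pkl')-g('s11.pkl'))[196:206,276:291].max(1), np.abs(g('s9.pkl')-g('s7.pkl'))[180:200,290:310].max())"|tail -7
```

```text
59.6 [ 0.55528446 -0.19143466  0.2425716 ] [-0.15 -0.12 -0.48] [ 0.058 -0.052  0.019] [0.29 0.61 0.68]

s10.pkl s9.pkl upper 0.9998 [-0.01  -0.002]
s10.pkl s9.pkl right 0.9998 [-0.008 -0.022]
s10.pkl s9.pkl lowright 0.9994 [-0.011 -0.009]
s10.pkl s9.pkl nose 0.7959 [0.116 1.159]
tongue/bar:
[78 83 83 68 53 42 31 21  8  3] 7
```

```bash
python3 -c "
from h import *
import pickle
g=lambda n:cv2.cvtColor(pickle.load(open(n,'rb'))['color'],cv2.COLOR_RGB2GRAY).astype(int)
a,b=g('s11.pkl'),g('s9.pkl')
for v in range(194,206): print(v,a[v,275:291],b[v,275:291])"
```

```text
194 [ 35  40  67 116 120 121 121 123 127 128 126 108  71  70  81  95] [ 83 121 123 123 122 121 123 125 128 129 127 110  72  72  84  96]
195 [ 32  30  53  96 121 124 126 128 130 127 127 115  71  62  68  76] [ 71 116 123 123 123 127 128 128 131 130 128 116  70  65  68  79]
196 [ 26  29  44  87 123 128 128 129 128 126 125 118  72  61  62  66] [ 58  99 122 125 127 129 129 129 129 129 127 119  73  63  63  65]
197 [ 26  28  41  84 123 127 127 127 126 125 120 112  74  60  61  61] [ 49  87 124 127 127 127 129 128 126 126 120 113  77  64  63  63]
198 [ 26  28  40  85 123 124 121 119 113 113 107 103  79  65  64  62] [ 43  75 123 128 127 125 123 120 116 113 109 104  78  66  64  62]
199 [ 30  26  40  80 110 112 108 108 104 101 101  98  85  71  63  62] [ 33  60 108 119 116 112 109 109 104 103 101 100  88  71  64  61]
200 [ 35  30  37  72  99 102 100  99  97  90  87  86  87  83  67  62] [ 33  49  90 107 105 103 102 101  98  93  88  86  84  85  70  63]
201 [ 30  27  35  68  92  92  87  88  90  93  93 108 111 109  91  68] [ 28  44  77  99  97  92  89  90  91  94  96 107 110 111  95  69]
202 [ 28  27  33  60  88  95  95 109 113 115 117 122 124 122 111  83] [ 30  35  64  86  90  96  97 111 113 116 117 124 124 123 114  86]
203 [ 24  29  47  90 111 116 118 123 124 125 125 126 126 125 119  91] [ 30  36  68 108 115 116 119 125 127 126 127 127 128 127 120  93]
204 [ 25  38  68 115 126 126 126 127 127 127 126 126 125 122 103  89] [ 32  40  74 123 126 128 128 129 128 128 127 126 126 122 104  91]
205 [ 44  68  87 124 130 128 127 127 126 123 107 104 101  93  75  78] [ 48  70  89 126 130 130 128 128 128 123 108 105 100  92  78  78]
```

The tongue bar held its position when the fingers let go; the large differences are only the finger leaving the picture at columns 275 to 278. The bushing is unmoved too, so I'm handing in.

```bash
python3 -c "
from bench import ctrl
print(ctrl.hand_in())"
```

```text
the job is handed in; nothing more can be done
None
```

I handed the job in at about 60 s. The bushing was pressed square onto the cone with about 16 N, then pressed home again to about 16 N because my first try at raising the pointer, at about 4 N, lifted its tongue side slightly. The pointer was raised a second time until the tongue touched at about 2 N, the bushing did not shift in the images, and everything was released.

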